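# Hold a spread snap ring at the toy dog's axle groove

### The job

One wheel of the wooden pull-along dog still needs its snap ring: take the red-handled pliers, put their tips between the lugs of the orange ring in the tray, squeeze to spread it and lift it out, touching the ring only with the pliers. Lower the spread ring over the top end of the bare axle until it is level with the white groove. Finish still holding the pliers firmly squeezed, with the ring kept spread, level and centred around the groove, hanging free of the wheel and axle, and leave the other things where they are.

Things in the scene. Friction and masses are not known exactly. Their poses are not given: they have to be found in the camera images.
- pliers_grip (a point): Pliers with two parallel red handles, on a wooden stand, tips down. Point midway between the handles, half-way up and along. x level towards the tips, y across the handles, z up. Handles 68 mm long (x), 24 mm high, flat outer faces at y = +-35 (70 mm overall). It belongs to the left (+y) handle and moves with it in the squeeze. 140 g (+-30%), centre of mass 25 mm ahead (x)
- pliers_tips (a point): Midway between the two pin tips at their lower ends when not squeezed: 90 mm ahead (x) of pliers_grip and 52 mm below it. Steel pins, upright, 6 mm diameter, centred at y = +-4.5. From 11 to 14 mm above the ends each has an 8 mm wide tab outward to y = +-13 that stands over the ring's lug. Fixed to the left handle, so it shifts with that in the squeeze
- squeeze (a joint): How far the handles are squeezed together, m: 0 at rest (70 mm overall), 0.033 at the hard stop (37 mm overall). Each pin moves outward by half of it. A return spring resists with 10 N at rest, 13 N at the end; with the ring on, about 18 N. A grip up to 9 N, or fingers stopped at 66 to 69 mm, holds the pliers almost unspread
- pliers: The whole pliers, 128 mm long; origin 52 mm below pliers_grip, level with the pins' lower ends, same axes. The level arms carrying the pins lie from 40 to 63 mm above the pins' ends
- ring_center (a point): Centre of the orange snap ring, half-way up (8 mm thick), lying flat in a tray compartment. x points from the gap and lugs (-x side) to the hinge knuckle (12 mm wide, at x = +30), z up; 70 mm long, 36 mm wide closed; 36 g. Two spring-loaded arms pivot at the knuckle. Closed it does not pass over the axle; at full squeeze it clears it by about 4 mm when centred
- ring_gap (a point): Middle of the gap between the ring's two lugs, half-way up, 22 mm from ring_center on its -x side; same axes. Each lug has a V notch in its inner side. The two pins at rest, side by side along the ring's y, go down here with about 4 mm to spare all round; spreading seats them in the V notches and swings the arms open, and the ring then stays on the pins by friction and can be lifted
- spread_left (a joint): Opening angle of the ring's +y arm, rad: 0 closed, about 0.2 when the pliers are fully squeezed
- spread_right (a joint): Opening angle of the ring's -y arm, rad: 0 closed, about 0.2 when the pliers are fully squeezed
- groove (a point): Middle of the white groove on the bare upright axle, on the axle's axis, z up. Axle of a light wooden toy dog lying on its side on a cork mat (all fixed). Axle 23 mm diameter above and below the groove; groove 18 mm diameter, 14 mm high. The blue wheel's top face is 16 mm below this point. The other upper axle, 90 mm away, already has an orange ring
- axle_tip (a point): Top end of the bare axle, on its axis, 22 mm above the groove's middle, 100 mm above the table
- ring: The snap ring; origin on its underside, 4 mm below ring_center, same axes
- dog: The fixed toy dog with its wheels, axles and mat; origin on the table below its middle. y runs from the head end (-y) to the bare axle's end (+y); bare axle at x = -20, y = +45 mm, the other at x = -20, y = -45 mm; overall about 135 x 245 mm, highest point 100 mm
- tray: The fixed wooden tray with three compartments, 94 (x) x 258 (y) x 22 mm, origin under its centre; compartments about 86 x 80 mm inside, side by side along y, centres at y = -84, 0 and +84 mm, floor 4 mm above the table. The ring can be in any of them
- stand: The fixed pliers stand; origin on the table under pliers_grip at the start, x towards the tips; base 144 x 68 x 6 mm (x from -32 to +112); block 58 mm wide (y), x from -20 to +40, top 46 mm above the table, under the handles and leaving their outer faces free for fingers
- bowls: Bystander: stack of blue, red and yellow bowls, 124 mm wide, 77 mm high, origin under its centre
- small_bowl: Bystander: small red bowl, 72 mm wide, 30 mm high, origin under its centre
- top: Bystander: steel spinning top on a round wooden base, 56 mm wide, 62 mm high, origin under its centre
- stethoscope: Bystander: blue and red toy stethoscope lying flat, about 120 x 190 mm, 14 mm high, origin at the middle of its loop
- cup: Bystander: blue cup, 68 mm wide, 70 mm high, origin under its centre
- washer: Bystander in the tray: wooden washer, 42 mm wide, 8 mm high, origin under its centre
- hubcap: Bystander in the tray: yellow hub cap, 38 mm wide, 13 mm high, origin under its centre

How it is judged:
By the outcome, as a careful person would: the job done as asked, in the order asked, and still so for the second after the job is handed in, while the arm keeps its last pose, push and grip.
It also fails if it takes over 50 s, if anything falls off the work surface, if the arm or the gripper's body presses on something with over 40 N, if the wrist force passes 120 N, or if a joint passes its speed limit or range.

### The arm

A 6-joint arm with a two-finger parallel gripper is mounted at the origin on the work surface. World frame = base frame: x ahead of the robot, y to its left, z up, the work surface at z = 0. Lengths are in m, angles in rad, forces in N, time in s.
With the tool pointing down it reaches from about 0.425 to 0.95 m from the base axis. Payload 3.5 kg.
Tool frame: the origin (TCP) lies between the finger pads; the fingertips stand 17 mm ahead of it and the grasp point (between the pads) lies 2 mm behind it (ctrl.tip_reach is the distance from the TCP to the fingertips, in m); z points along the fingers, y is the direction in which the jaws open and shut (so a half turn about z gives the same grasp; the last joint's range is limited). The gripper opens to 85 mm and grips with 20 to 120 N. Pads are 22 mm wide; open, the fingers measure 114 mm over their backs; the gripper's body (76 mm by 85 mm) begins 54 mm behind the grasp point. The pads swing forward as they close: fully open they stand 13 mm farther back than shut.
Start: joints at [-1.344, 0.286, 1.577, -0, 1.279, -0.15], TCP at [0.248, -0.628, 0.248] pointing down, gripper open.
Joint ranges: [-2.77, 2.77], [-0.9, 2.22], [0.21, 2.48], [-1.53, 4.67], [0.24, 2.81], [-2.84, 2.84]. Speed limits (rad/s): [2.79, 2.79, 3.14, 3.14, 3.14, 3.14].

### API

Orientations are given as a unit quaternion [x, y, z, w].
In Python, from plant import monitor, imaging, workorder, ctrl gives the robot as it stands.
- The arm moves only by the tool send_rows, never from a script. Its argument "rows" is a list of rows, each a list of 4 numbers: the shift along the world's x, y, z normalised to -1 to 1, where 1 is 0.3 m, then the turn about the world's z normalised to -1 to 1, where 1 is 360 degrees. A call has 1 to 20 rows; each row is the pose to reach, as a shift and turn from the pose commanded when the call began, turning the shorter way round; what a row does not reach only later rows make up. A row lasts 1/8 s, in which the tool goes at most 62.5 mm and 10.7 degrees, less where a joint would pass 70% of its speed; a pose out of reach is approached as far as the arm can. A call with a number of a shift or a turn outside -1 to 1 is refused whole. A call with a gripper value outside its range is refused whole. "jaw" is the closure, from 0 (fully open) to 1 (shut), set as the call begins (left out, the last holds). The fingers move at their own pace and stop on an object; "newtons" is the grip in N (left out, the last holds). Time passes only in rows, so rows that repeat a pose let the fingers close. It gives the time, the measured TCP pose, the force and the opening at its end, in the units of the state.
- monitor.get_state(): the state, without advancing time (a new reading comes with each control period).
- imaging.read_camera(name): name is "scene" or "top" or "wrist"; returns the picture (420x560x3 uint8, red, green, blue); there is no depth.
- imaging.calibration(name): a dict with "intrinsics" (3x3 intrinsics, pixels), "dist_coeffs" ([k1, k2, p1, p2, k3] as OpenCV has them; the pictures are not rectified), "cam_to_world" (4x4, takes a point from camera to world coordinates). Camera axes: x right, y up, looking along -z (the intrinsics and any distortion apply to the point x, -y, -z); pixel columns grow to the right and rows downward; lengths in m; the calibration is good to about 2 mm. A picture is of the moment at which its call begins: read the wrist's pose just before it. calibration takes no time and is no camera call; for the wrist camera it gives the pose at the moment of the call.
- workorder.sign_off(): hands the job in, once; it reports no verdict.
The state is a dict: "time": time; "qpos": joint angles; "dq": joint speeds; "joint_efforts": joint torques, N m; "eef_pos": TCP position; "tcp_rot": TCP orientation; "contact_force": force on the tool from outside, world axes, zero at the start; "wrist_torque": the same for the moment, N m; "opening": opening from 0.0 (shut) to 1.0 (fully open).
Only numpy, scipy, OpenCV 4.12 (cv2) and the standard library are available. Lean on these libraries where they do the work, as an engineer would, in place of code of your own. Each camera call takes 0.05 s, during which the arm holds its last target.

## Working session

There is one attempt and no reset: what is moved stays moved. The work goes in short steps, Python scripts to look and compute and a tool call to move; the robot and the scene stay as the last step left them, time stands still between calls to the robot, and variables do not carry over. Pictures are saved under pics/ and viewed, and the job is handed in when it is done.

Besides the shell and the picture viewer there is one more tool, called after "Emit:" in YAML: its name, and indented under it one key for each argument. send_rows: Moves the arm, as the interface text tells. Scaled input: -1 to 1 covers 0.3 m each way for a shift and 360 degrees each way for a turn. Its arguments: {"type":"object","properties":{"rows":{"type":"array"},"jaw":{"type":"number"},"newtons":{"type":"number"}},"required":["rows"]}

```bash
ls; mkdir -p pics
python3 - <<'E'
from plant import monitor, imaging, ctrl
import cv2
s=monitor.get_state();print(s)
for n in ("scene","top","wrist"):
    c=imaging.calibration(n);print(n,c)
    cv2.imwrite(f"pics/{n}0.png",imaging.read_camera(n)[:,:,::-1])
print(ctrl.tip_reach)
E
```

```text
pics
{'time': 0.0, 'qpos': array([-1.34400376e+00,  2.87157929e-01,  1.57819401e+00,  2.30902894e-05,
        1.27858834e+00, -1.49991316e-01]), 'dq': array([ 9.23576589e-04,  3.67188985e-04, -9.97617271e-05, -1.11069994e-03,
       -4.98896254e-04,  1.49634306e-03]), 'joint_efforts': array([-2.92915893e-04, -4.05988312e+01, -2.92622244e+01, -2.15393629e-04,
        5.89878924e-03, -6.73389025e-06]), 'eef_pos': array([ 0.24825057, -0.62702362,  0.24694308]), 'tcp_rot': array([ 9.82306610e-01,  1.87276124e-01, -3.40204119e-05, -1.17337256e-03]), 'contact_force': array([ 0.78992269, -0.20653564,  0.65662828]), 'wrist_torque': array([-0.01153871, -0.03856443,  0.01498254]), 'opening': 0.9989782037630656}
scene {'intrinsics': array([[390.89852262,   0.        , 273.23453827],
       [  0.        , 390.89852262, 211.9823453 ],
       [  0.        ,   0.        ,   1.        ]]), 'dist_coeffs': array([-0.03132818,  0.        ,  0.        ,  0.        ,  0.        ]), 'cam_to_world': array([[ 0.34216389, -0.65988959,  0.66893169,  1.23591989],
       [ 0.93945028,  0.2545619 , -0.22941538, 
[... 490 characters left out ...]
09,  0.01396715, -0.0065369 ,  0.05363513],
       [-0.00498794,  0.10818989,  0.99411773,  1.00900709],
       [ 0.        ,  0.        ,  0.        ,  1.        ]])}
wrist {'intrinsics': array([[370.94584566,   0.        , 278.6485608 ],
       [  0.        , 370.94584566, 203.78131171],
       [  0.        ,   0.        ,   1.        ]]), 'dist_coeffs': array([-0.09404735,  0.        ,  0.        ,  0.        ,  0.        ]), 'cam_to_world': array([[ 0.36886027,  0.87962379,  0.30033997,  0.32439225],
       [-0.92948064,  0.35004506,  0.11633654, -0.5968432 ],
       [-0.00280013, -0.32207211,  0.946711  ,  0.37213116],
       [ 0.        ,  0.        ,  0.        ,  1.        ]])}
0.017
```

View pics/top0.png

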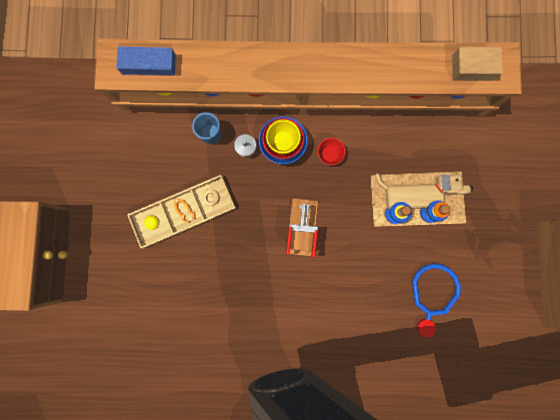

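View pics/scene0.png

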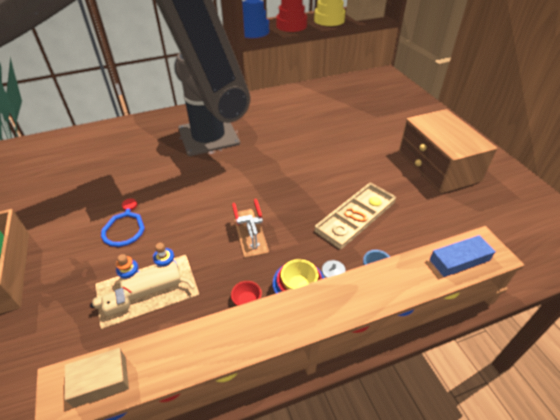

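View pics/wrist0.png

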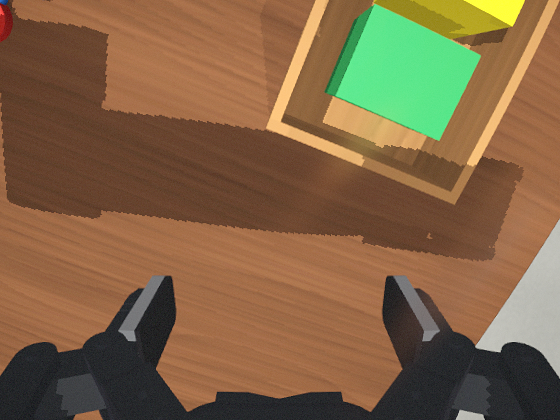

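```bash
cat > h.py <<'E'
import numpy as np, cv2
from plant import monitor, imaging
def cal(n):
    c=imaging.calibration(n); return np.array(c["intrinsics"]),np.array(c["dist_coeffs"]),np.array(c["cam_to_world"])
def p2w(c,uv,z):
    K,D,T=c
    p=cv2.undistortPoints(np.array(uv,float).reshape(-1,1,2),K,D).reshape(-1,2)
    d=np.c_[p[:,0],-p[:,1],-np.ones(len(p))]@T[:3,:3].T
    o=T[:3,3]; t=(z-o[2])/d[:,2]
    return o+d*t[:,None]
def w2p(c,P):
    K,D,T=c
    q=(np.atleast_2d(P)-T[:3,3])@T[:3,:3]
    q=q*[1,-1,-1]
    return cv2.projectPoints(q.reshape(-1,1,3),np.zeros(3),np.zeros(3),K,D)[0].reshape(-1,2)
def crop(src,dst,x0,y0,x1,y1,s):
    im=cv2.imread(src)[y0:y1,x0:x1]
    cv2.imwrite(dst,cv2.resize(im,None,fx=s,fy=s,interpolation=cv2.INTER_CUBIC))
E
python3 - <<'E'
from h import *
crop("pics/top0.png","pics/t_pl.png",270,180,340,280,6)
crop("pics/top0.png","pics/t_tray.png",120,165,245,255,6)
crop("pics/top0.png","pics/t_dog.png",360,160,480,240,6)
c=cal("top")
print(p2w(c,[[303,232],[304,205]],.06),p2w(c,[[185,210]],.008),p2w(c,[[402,212]],.1))
E
```

```text
[[ 5.10344136e-01 -4.72350167e-04  6.00000000e-02]
 [ 5.76608229e-01 -2.41713442e-03  6.00000000e-02]] [[0.56542243 0.30197707 0.008     ]] [[ 0.55859042 -0.22872316  0.1       ]]
```

View pics/t_pl.png

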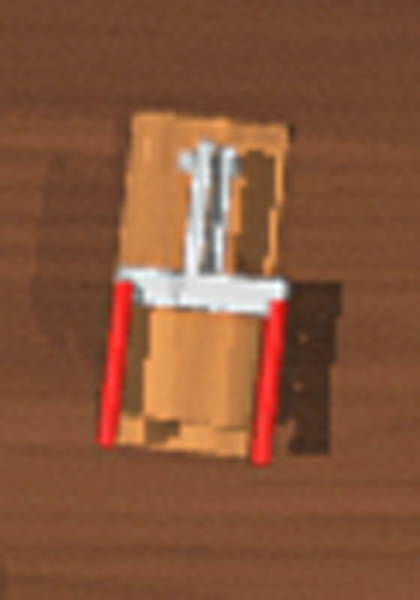

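View pics/t_tray.png

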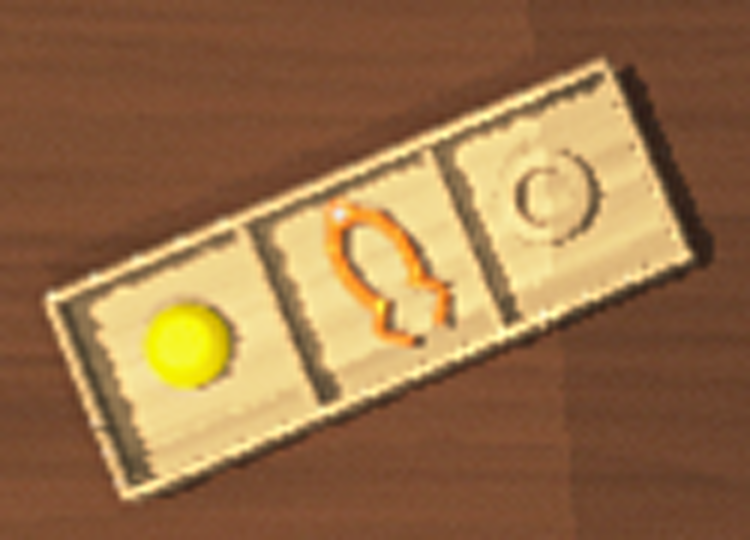

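View pics/t_dog.png

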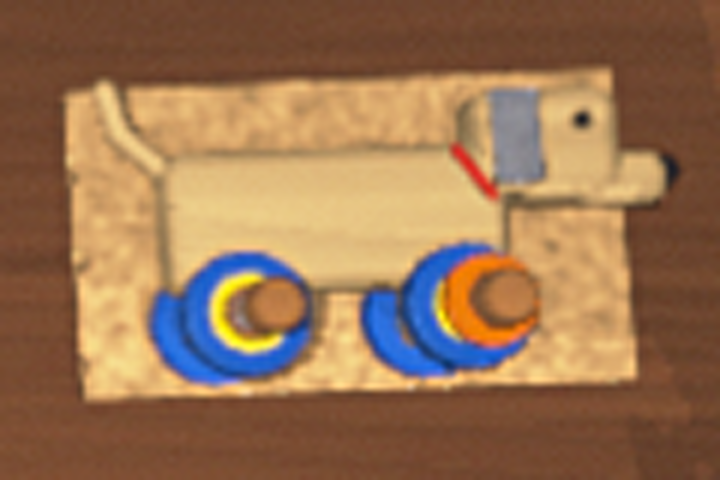

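Run:
```python
from h import *
c=cal("top")
def cp(o,s,l): return [[o[0]+(x+.5)/s-.5,o[1]+(y+.5)/s-.5] for x,y in l]
P=p2w(c,cp((270,180),6,[(123,282),(278,302),(105,445),(262,465)]),.07);print(P,P.mean(0))
d=(P[0]+P[1]-P[2]-P[3]);print("pl yaw",np.degrees(np.arctan2(d[1],d[0])),np.linalg.norm(d)/2)
R=p2w(c,cp((120,165),6,[(338,212),(422,312)]),.012);print("ring",R); d=R[0]-R[1];print(np.degrees(np.arctan2(d[1],d[0])),np.linalg.norm(d))
T=p2w(c,cp((120,165),6,[(50,297),(605,62),(695,258),(125,497)]),.022);print("tray",T,T.mean(0));d=T[0]-T[1];print(np.degrees(np.arctan2(-d[0],d[1])))
A=p2w(c,cp((360,160),6,[(277,306),(507,297)]),.1);print("axles",A)
s=cal("scene");print(w2p(s,[*A,*P.mean(0)[None],*R]))
crop("pics/scene0.png","pics/s_dog.png",80,220,210,330,5)
crop("pics/scene0.png","pics/s_pl.png",215,190,285,265,7)
```

```text
[[ 0.52247398  0.03137131  0.07      ]
 [ 0.51533617 -0.03098411  0.07      ]
 [ 0.45725038  0.03782751  0.07      ]
 [ 0.45028611 -0.02484341  0.07      ]] [0.48633666 0.00334283 0.07      ]
pl yaw -5.523083390954313 0.06544063816564115
ring [[0.59084125 0.32539936 0.012     ]
 [0.54819308 0.28769588 0.012     ]]
41.47857020988016 0.05692467220324074
tray [[0.55157788 0.44230652 0.022     ]
 [0.65607983 0.21114457 0.022     ]
 [0.57200874 0.17032227 0.022     ]
 [0.46784526 0.40625426 0.022     ]] [0.56187793 0.3075069  0.022     ]
24.326415320132558
axles [[ 0.56204085 -0.23746456  0.1       ]
 [ 0.56681202 -0.32582939  0.1       ]]
[[159.66966622 244.2738881 ]
 [122.64698896 255.85839583]
 [246.18688365 207.65679801]
 [365.99752475 217.62135692]
 [347.24070831 211.15108713]]
```

View pics/s_dog.png

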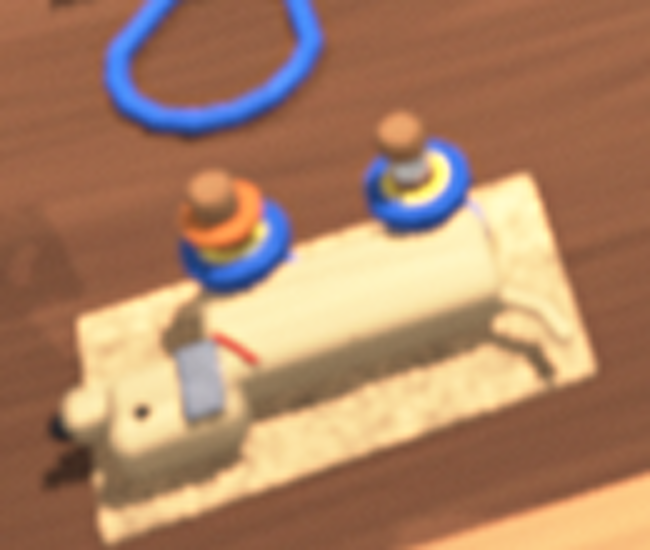

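View pics/s_pl.png

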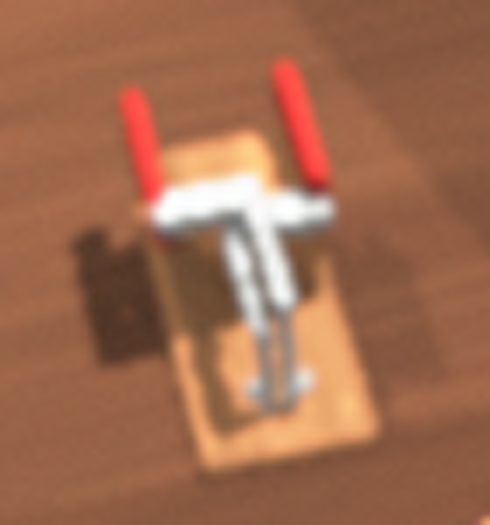

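Emit:
send_rows:
  rows:
    - [0.13, 0.3, 0, -0.02]
    - [0.25, 0.6, 0, -0.04]
    - [0.38, 0.95, 0, -0.05]
    - [0.4, 1, 0, -0.05]
    - [0.4, 1, 0, -0.05]
  jaw: 0
  newtons: 20

```text
time: 0.78
eef_pos: [0.3648, -0.3355, 0.2481]
tcp_rot: [1.0, 0.031, 0.0, -0.0]
contact_force: [0.7, 0.0, 0.6]
opening: 1.001
```

Emit:
send_rows:
  rows:
    - [0.1, 0.25, 0, -0.01]
    - [0.2, 0.5, 0, -0.02]
    - [0.3, 0.75, 0, -0.025]
    - [0.42, 1, 0, -0.025]
    - [0.42, 1, 0, -0.025]

```text
time: 1.4
eef_pos: [0.4856, -0.0473, 0.2484]
tcp_rot: [0.999, -0.047, 0.0, 0.0]
contact_force: [0.9, -0.7, -0.7]
opening: 0.998
```

Run:
```python
from h import *
s=monitor.get_state();q=s['tcp_rot'];print(s['time'],s['eef_pos'],np.degrees(2*np.arctan2(q[1],q[0])),s['opening'])
cv2.imwrite("pics/w1.png",imaging.read_camera("wrist")[:,:,::-1])
```

```text
1.4 [ 0.48559815 -0.04733239  0.24840606] -5.41144392781979 0.9982831448271169
```

View pics/w1.png

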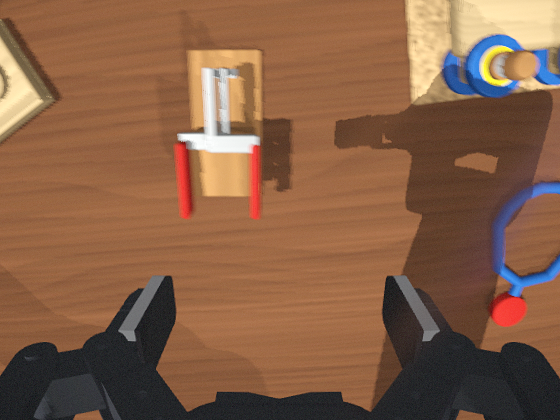

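Run:
```python
from h import *
c=cal("wrist")
P=p2w(c,[[181,143],[256,145],[185,216],[256,216]],.07);print(P,P.mean(0))
```

```text
[[ 0.52597731  0.03754309  0.07      ]
 [ 0.51861694 -0.02420596  0.07      ]
 [ 0.46191354  0.04491119  0.07      ]
 [ 0.45661992 -0.01755419  0.07      ]] [0.49078193 0.01017353 0.07      ]
```

Emit:
send_rows:
  rows:
    - [0.02, 0.16, -0.15, 0]
    - [0.02, 0.16, -0.2, 0]
    - [0.02, 0.16, -0.2, 0]

```text
time: 1.82
eef_pos: [0.4901, -0.0012, 0.1865]
tcp_rot: [0.999, -0.047, -0.002, -0.0]
contact_force: [0.4, 0.9, 0.2]
opening: 0.999
```

Run:
```python
from h import *
s=monitor.get_state();q=s['tcp_rot'];print(s['time'],s['eef_pos'],np.degrees(2*np.arctan2(q[1],q[0])),s['opening'])
cv2.imwrite("pics/w2.png",imaging.read_camera("wrist")[:,:,::-1])
crop("pics/w2.png","pics/w2c.png",180,0,380,300,2)
```

```text
1.825 [ 0.49009303 -0.00122955  0.18654999] -5.368306597199724 0.9988597864013323
```

View pics/w2.png

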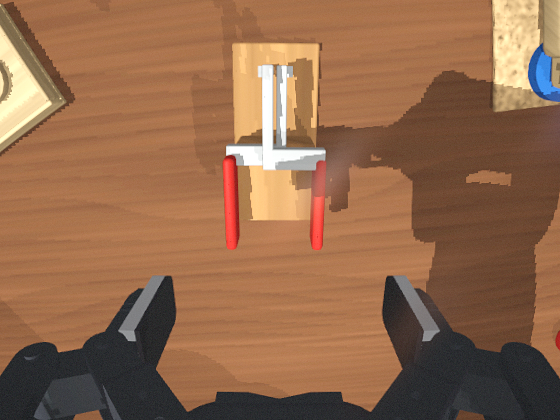

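View pics/w2c.png

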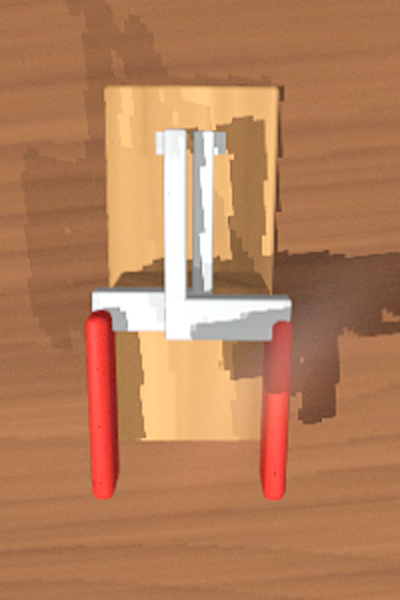

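Run:
```python
from h import *
c=cal("wrist")
P=p2w(c,[[229.5,157],[321,161],[232,247],[317.5,247]],.070);print(P,P.mean(0))
d=(P[0]+P[1]-P[2]-P[3]);print(np.degrees(np.arctan2(d[1],d[0])),np.linalg.norm(d)/2, np.linalg.norm(P[2]-P[3]),np.linalg.norm(P[0]-P[1]))
# fingertips midpoint position check: tip pads image
s=monitor.get_state();x=s['eef_pos'];a=np.radians(-5.37);R=np.array([[np.cos(a),-np.sin(a)],[np.sin(a),np.cos(a)]])
print(R.T@(P.mean(0)[:2]-x[:2]))
T=p2w(c,[[267,67],[282,68],[258,72],[293,72]],.02);print("tabs",T)
```

```text
[[ 0.52586828  0.02749651  0.07      ]
 [ 0.5174391  -0.03301377  0.07      ]
 [ 0.46026724  0.03468954  0.07      ]
 [ 0.45450225 -0.0268939   0.07      ]] [0.48951922 0.00056959 0.07      ]
-5.913148745453977 0.06461273426563924 0.06185269176247207 0.06109455914498241
[-0.00182956  0.00237488]
tabs [[ 0.58183242 -0.00185029  0.02      ]
 [ 0.58004876 -0.01299152  0.02      ]
 [ 0.57888338  0.00526614  0.02      ]
 [ 0.57639832 -0.0209745   0.02      ]]
```

Run:
```python
from h import *
c=cal("wrist");K,D,T=c
x=monitor.get_state()['eef_pos']
for uv in ([174,277],[174,300],[383,277],[164,330]):
    p=cv2.undistortPoints(np.array(uv,float).reshape(1,1,2),K,D).ravel()
    d=T[:3,:3]@np.array([p[0],-p[1],-1]);a=np.radians(-5.37)
    rel=T[:3,3]-x
    ly=np.array([-np.sin(a),np.cos(a),0]);lx=np.array([np.cos(a),np.sin(a),0])
    t=(np.sign(278-uv[0])*.0425-rel@ly)/(d@ly); P=rel+t*d
    print(uv,P@lx,P@ly,P[2])
```

```text
[174, 277] 0.005342144932570081 0.04250000000000001 -0.006948648019258236
[174, 300] -0.00340440220296888 0.0425 -0.003512515326443727
[383, 277] 0.005871736010011111 -0.0425 -0.006066374002080516
[164, 330] -0.006253102940021257 0.04249999999999999 0.012143166989597776
```

Emit:
send_rows:
  rows:
    - [0.04, 0.004, -0.1, -0.001]
    - [0.04, 0.004, -0.25, -0.001]
    - [0.04, 0.004, -0.4, -0.001]
    - [0.04, 0.004, -0.47, -0.001]
    - [0.04, 0.004, -0.47, -0.001]
  jaw: 0

```text
time: 2.5
eef_pos: [0.5031, -0.0015, 0.047]
tcp_rot: [0.999, -0.051, -0.001, -0.0]
contact_force: [-0.3, 0.2, -0.1]
opening: 0.997
```

Run:
```python
from h import *
s=monitor.get_state();q=s['tcp_rot'];print(s['time'],s['eef_pos'],np.degrees(2*np.arctan2(q[1],q[0])),s['opening'],s['contact_force'])
cv2.imwrite("pics/w3.png",imaging.read_camera("wrist")[:,:,::-1])
```

```text
2.5 [ 0.50310249 -0.00148681  0.04698239] -5.894414784049112 0.9965035984727426 [-0.32646224  0.19694456 -0.11729422]
```

View pics/w3.png

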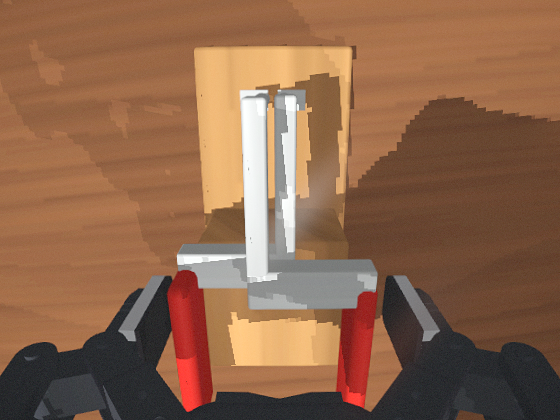

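Emit:
send_rows:
  rows:
    - [0, 0.004, 0, 0]
    - [0, 0.004, 0, 0]
    - [0, 0.004, 0, 0]
    - [0, 0.004, 0, 0]
  jaw: 0.2
  newtons: 20

```text
time: 3.05
eef_pos: [0.5053, 0.0005, 0.0499]
tcp_rot: [0.999, -0.05, 0.002, 0.0]
contact_force: [-1.0, -1.3, 6.7]
opening: 0.803
```

Run:
```python
from h import *
s=monitor.get_state();q=s['tcp_rot'];print(s['time'],s['eef_pos'],np.degrees(2*np.arctan2(q[1],q[0])),s['opening'],s['contact_force'])
cv2.imwrite("pics/w4.png",imaging.read_camera("wrist")[:,:,::-1])
```

```text
3.05 [0.50528637 0.00050913 0.0499191 ] -5.781437717875312 0.8026428199886377 [-1.03237098 -1.26220339  6.68715506]
```

View pics/w4.png

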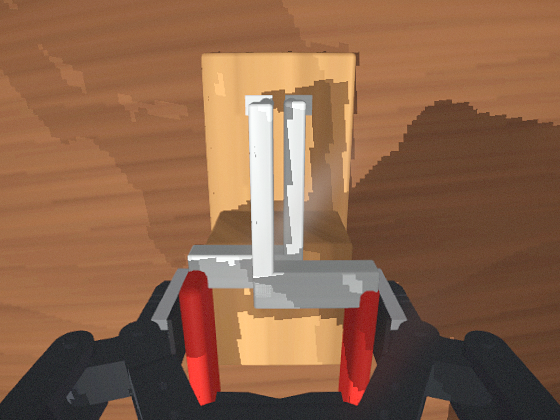

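Emit:
send_rows:
  rows:
    - [0, 0, 0.02, 0]
    - [0, 0, 0.06, 0]
    - [0, 0, 0.12, 0]
    - [0, 0, 0.2, 0]
    - [0, 0, 0.3, 0]
    - [0, 0, 0.3, 0]
    - [0, 0, 0.3, 0]
  jaw: 0.22

```text
time: 3.98
eef_pos: [0.5027, 0.0011, 0.1368]
tcp_rot: [0.999, -0.05, -0.0, -0.0]
contact_force: [-0.6, -0.6, -2.5]
opening: 0.783
```

Run:
```python
from h import *
s=monitor.get_state();q=s['tcp_rot'];print(s['time'],s['eef_pos'],q,np.degrees(2*np.arctan2(q[1],q[0])),s['opening'],s['contact_force'],s['wrist_torque'])
cv2.imwrite("pics/w5.png",imaging.read_camera("wrist")[:,:,::-1])
cv2.imwrite("pics/s5.png",imaging.read_camera("scene")[:,:,::-1])
crop("pics/s5.png","pics/s5c.png",190,130,300,260,5)
```

```text
3.975 [0.50268971 0.00114944 0.13680012] [ 9.98734256e-01 -5.02962688e-02 -4.12177121e-04 -4.41057721e-05] -5.765961135259331 0.7831305283416371 [-0.58235099 -0.56690593 -2.45106489] [-0.02116911  0.04298726  0.02272108]
```

View pics/w5.png

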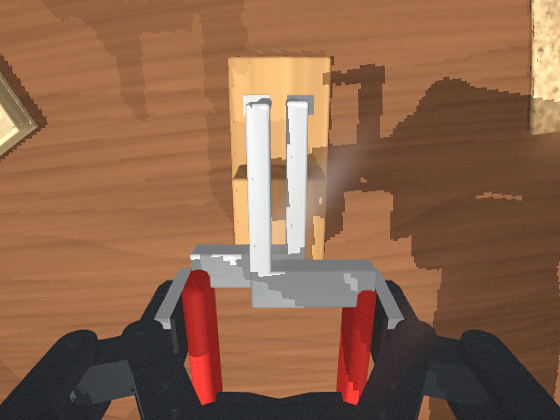

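View pics/s5c.png

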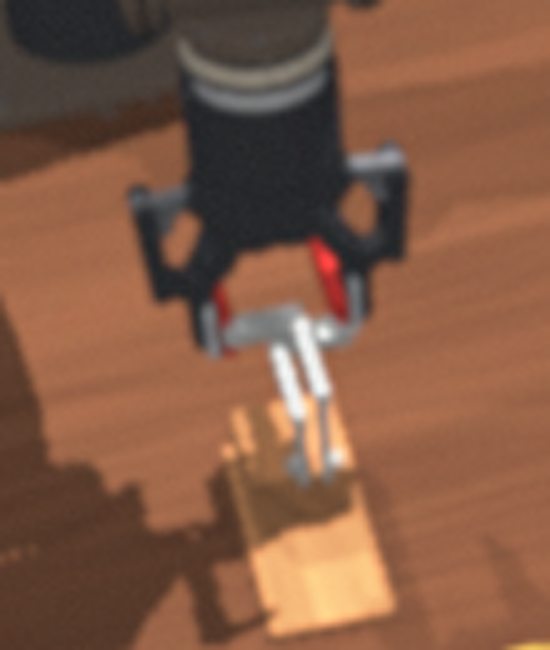

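Emit:
send_rows:
  rows:
    - [0.02, 0.1, 0.02, 0.02]
    - [0.04, 0.25, 0.04, 0.045]
    - [0.07, 0.4, 0.04, 0.07]
    - [0.1, 0.55, 0.04, 0.095]
    - [0.12, 0.65, 0.04, 0.12]
    - [0.124, 0.69, 0.04, 0.13]
    - [0.124, 0.69, 0.04, 0.13]

```text
time: 4.95
eef_pos: [0.5396, 0.2086, 0.1476]
tcp_rot: [0.936, 0.351, -0.001, -0.0]
contact_force: [0.3, 0.2, -1.3]
opening: 0.78
```

Run:
```python
from h import *
s=monitor.get_state();q=s['tcp_rot'];print(s['time'],s['eef_pos'],q,np.degrees(2*np.arctan2(q[1],q[0])),s['opening'],s['contact_force'],s['wrist_torque'])
cv2.imwrite("pics/w6.png",imaging.read_camera("wrist")[:,:,::-1])
crop("pics/w6.png","pics/w6c.png",50,0,330,180,2.8)
```

```text
4.95 [0.53958591 0.20862987 0.14763571] [ 9.36421645e-01  3.50873677e-01 -1.46058034e-03 -1.80624383e-04] 41.08157137594446 0.7804155625837547 [ 0.29306288  0.18200564 -1.34525198] [-0.04012192  0.02261193 -0.01090822]
```

View pics/w6.png

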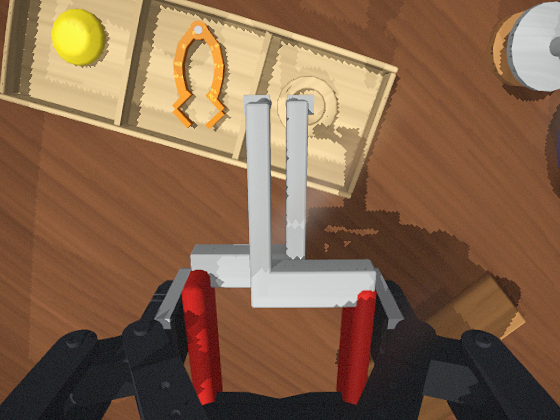

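View pics/w6c.png

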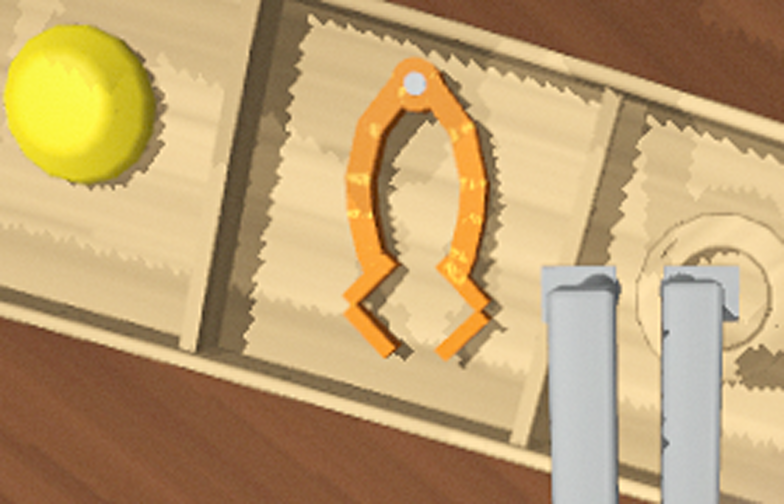

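```bash
cat > m.py <<'E'
from h import *
E
python3 - <<'E'
from h import *
c=cal("wrist")
f=lambda l:[[50+(x+.5)/2.8-.5,(y+.5)/2.8-.5] for x,y in l]
Q=p2w(c,f([(415,84),(361,297),(474,304)]),.012)
print(Q); g=(Q[1]+Q[2])/2;d=Q[0]-g;print("gap",g,np.linalg.norm(d),np.degrees(np.arctan2(d[1],d[0])), np.linalg.norm(Q[1]-Q[2]))
v=Q[1]-Q[2];print("lug-normal yaw",np.degrees(np.arctan2(v[1],v[0]))-90)
# tabs: z unknown
s=monitor.get_state()['eef_pos']; print(s,c[2][:3,3])
a=np.radians(41.08);R=np.array([[np.cos(a),-np.sin(a)],[np.sin(a),np.cos(a)]])
tabs=f([(541,278),(740,292),(597,285),(692,283)])
for z in (.095,.1,.105,.11,.115):
    T=p2w(c,tabs,z)
    print(z,np.linalg.norm(T[0]-T[1]),(T[0][:2]+T[1][:2])/2, (R.T@((T[0][:2]+T[1][:2])/2-s[:2])))
E
```

```text
[[0.58990628 0.32319486 0.012     ]
 [0.54231267 0.30313883 0.012     ]
 [0.55918111 0.28074823 0.012     ]]
gap [0.55074689 0.29194353 0.012     ] 0.050100932215164665 38.591782282800615 0.028033606843419833
lug-normal yaw 36.99332816417676
[0.53966758 0.20797392 0.14785156] [0.60147938 0.26256652 0.27268277]
0.095 0.03320472168720455 [0.59329067 0.25590086] [0.07191407 0.0008906 ]
0.1 0.032270339526260045 [0.5935211  0.25608843] [0.07221102 0.00088057]
0.105 0.031335957365315435 [0.59375153 0.256276  ] [0.07250797 0.00087055]
0.11 0.030401575204370937 [0.59398196 0.25646357] [0.07280493 0.00086052]
0.115 0.029467193043426477 [0.59421239 0.25665115] [0.07310188 0.00085049]
```

Emit:
send_rows:
  rows:
    - [-0.08, 0.06, 0, -0.004]
    - [-0.155, 0.127, -0.02, -0.0085]
    - [-0.155, 0.127, -0.1, -0.0085]
    - [-0.155, 0.127, -0.18, -0.0085]
    - [-0.155, 0.127, -0.2, -0.0085]
    - [-0.155, 0.127, -0.2, -0.0085]

```text
time: 5.75
eef_pos: [0.4939, 0.2455, 0.0891]
tcp_rot: [0.946, 0.325, -0.0, 0.0]
contact_force: [0.6, -0.5, -1.6]
opening: 0.779
```

Run:
```python
from h import *
s=monitor.get_state();q=s['tcp_rot'];print(s['time'],s['eef_pos'],q,np.degrees(2*np.arctan2(q[1],q[0])),s['opening'],s['contact_force'],s['wrist_torque'])
cv2.imwrite("pics/w7.png",imaging.read_camera("wrist")[:,:,::-1])
crop("pics/w7.png","pics/w7c.png",180,0,380,180,4)
cv2.imwrite("pics/s7.png",imaging.read_camera("scene")[:,:,::-1])
crop("pics/s7.png","pics/s7c.png",290,150,410,260,6)
```

```text
5.75 [0.49391073 0.24551885 0.0890815 ] [ 9.45809612e-01  3.24721349e-01 -4.71530597e-04  1.23920526e-05] 37.8973920955242 0.779471628869603 [ 0.55799405 -0.53406946 -1.55736094] [0.00678608 0.00230425 0.01341128]
```

View pics/w7c.png

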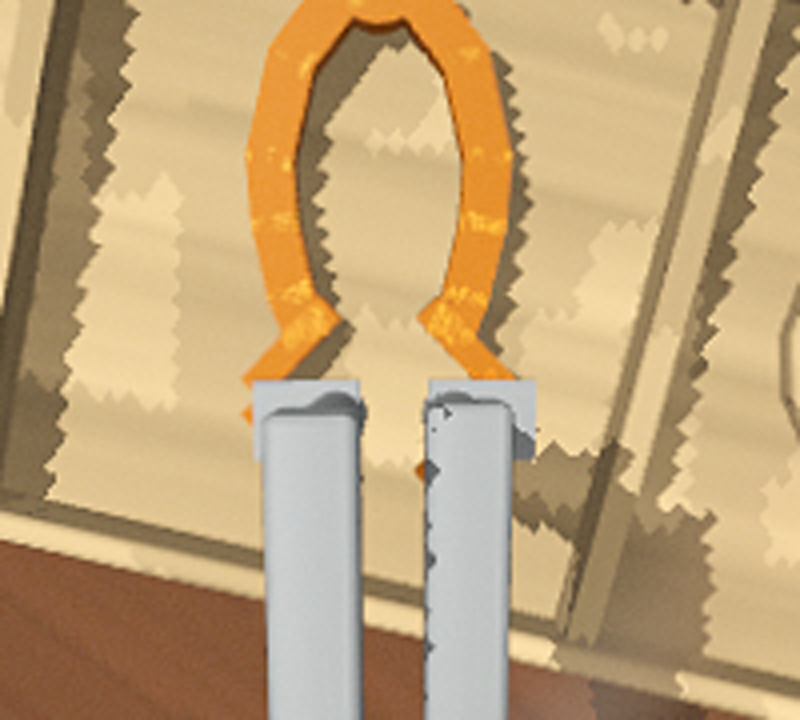

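View pics/s7c.png

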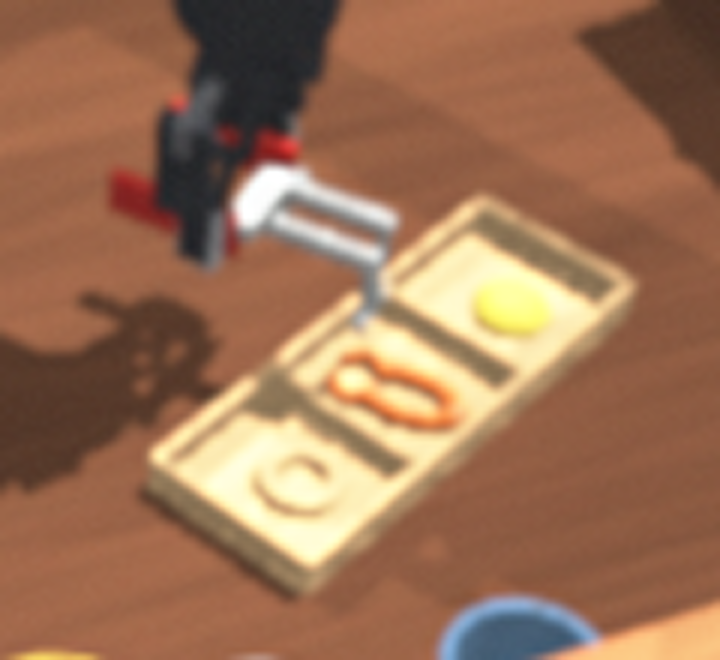

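Run:
```python
from h import *
c=cal("wrist")
f=lambda l:[[180+(x+.5)/4-.5,(y+.5)/4-.5] for x,y in l]
s=monitor.get_state()['eef_pos'];a=np.radians(37.9);R=np.array([[np.cos(a),-np.sin(a)],[np.sin(a),np.cos(a)]])
L=lambda P:(P[:,:2]-s[:2])@R
print("neck,vert,widest",L(p2w(c,f([(340,318),(420,318),(247,398),(380,393),(247,155),(511,155),(382,25)]),.012)))
for z in (.05,.055,.06): print(z,L(p2w(c,f([(253,419),(537,419),(395,419)]),z)))
```

```text
neck,vert,widest [[ 0.08212427  0.00815009]
 [ 0.08213166 -0.00235367]
 [ 0.071863    0.02063195]
 [ 0.07248534  0.00291169]
 [ 0.10245497  0.01990916]
 [ 0.10246937 -0.01389904]
 [ 0.11803511  0.00260583]]
0.05 [[ 0.07150657  0.01633601]
 [ 0.07154796 -0.01454453]
 [ 0.07148991  0.00089565]]
0.055 [[ 0.07182127  0.01586726]
 [ 0.0718614  -0.01408033]
 [ 0.0718051   0.00089337]]
0.06 [[ 0.07213596  0.01539851]
 [ 0.07217485 -0.01361614]
 [ 0.0721203   0.0008911 ]]
```

Emit:
send_rows:
  rows:
    - [-0.003, 0.006, 0, 0]
    - [-0.003, 0.006, -0.03, 0]
    - [-0.003, 0.006, -0.06, 0]
    - [-0.003, 0.006, -0.08, 0]
    - [-0.003, 0.006, -0.08, 0]

```text
time: 6.48
eef_pos: [0.4924, 0.2477, 0.0643]
tcp_rot: [0.946, 0.325, -0.001, -0.0]
contact_force: [0.3, -0.3, -1.3]
opening: 0.785
```

Run:
```python
from h import *
s=monitor.get_state();q=s['tcp_rot'];print(s['time'],s['eef_pos'],np.degrees(2*np.arctan2(q[1],q[0])),s['opening'],s['contact_force'],s['wrist_torque'])
cv2.imwrite("pics/w8.png",imaging.read_camera("wrist")[:,:,::-1])
crop("pics/w8.png","pics/w8c.png",180,0,380,180,4)
cv2.imwrite("pics/s8.png",imaging.read_camera("scene")[:,:,::-1])
crop("pics/s8.png","pics/s8c.png",290,150,410,260,6)
```

```text
6.475 [0.49237534 0.24771966 0.06425465] 37.96456444430838 0.7853484767213228 [ 0.31574693 -0.33495857 -1.32101653] [ 0.03557152 -0.00946833  0.01972104]
```

View pics/w8c.png

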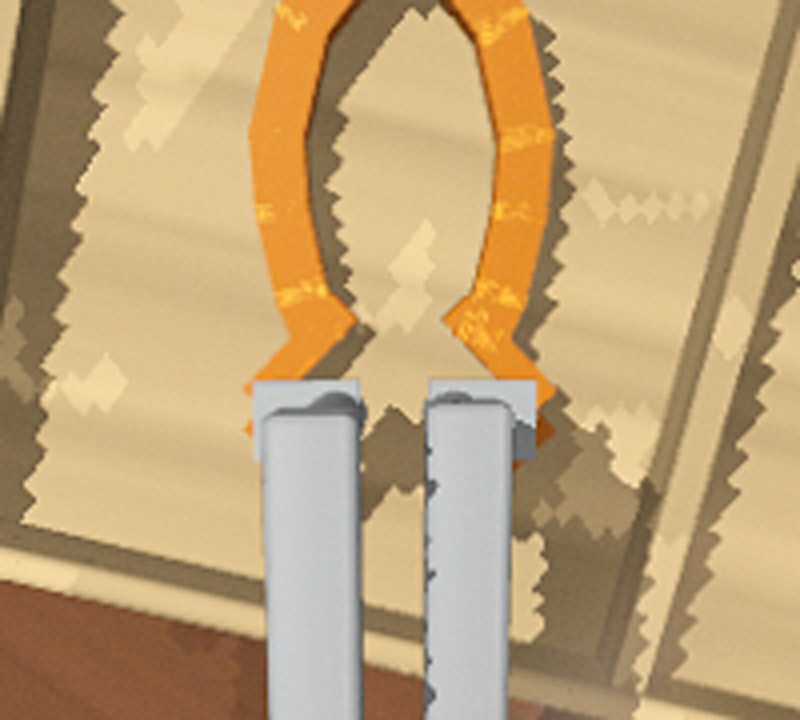

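View pics/s8c.png

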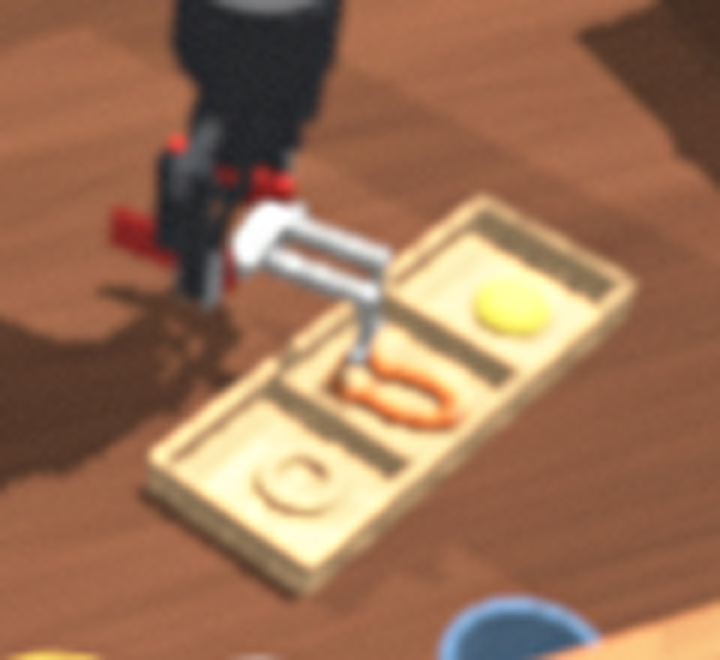

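Run:
```python
from h import *
c=cal("wrist")
f=lambda l:[[180+(x+.5)/4-.5,(y+.5)/4-.5] for x,y in l]
s=monitor.get_state()['eef_pos'];a=np.radians(37.9);R=np.array([[np.cos(a),-np.sin(a)],[np.sin(a),np.cos(a)]])
L=lambda P:(P[:,:2]-s[:2])@R
print(L(p2w(c,f([(246,408),(553,412),(400,410),(400,320)]),.012)))
for z in (.025,.03,.035): print(z,L(p2w(c,f([(253,419),(537,419),(395,419)]),z)))
```

```text
[[ 0.07185927  0.01839959]
 [ 0.07148491 -0.0175031 ]
 [ 0.07162426  0.00039626]
 [ 0.08178445  0.00042553]]
0.025 [[ 0.07143703  0.01638217]
 [ 0.0715044  -0.01445262]
 [ 0.07143341  0.00096359]]
0.03 [[ 0.07176083  0.01590993]
 [ 0.07182616 -0.01399182]
 [ 0.07175732  0.00095791]]
0.035 [[ 0.07208463  0.01543769]
 [ 0.07214792 -0.01353101]
 [ 0.07208123  0.00095223]]
```

Emit:
send_rows:
  rows:
    - [0.001, -0.0013, -0.01, 0]
    - [0.001, -0.0013, -0.025, 0]
    - [0.001, -0.0013, -0.035, 0]
    - [0.001, -0.0013, -0.035, 0]

```text
time: 7.08
eef_pos: [0.493, 0.2475, 0.0544]
tcp_rot: [0.946, 0.325, -0.0, -0.0]
contact_force: [-0.1, 0.1, -0.9]
opening: 0.782
```

Run:
```python
from h import *
s=monitor.get_state();q=s['tcp_rot'];print(s['time'],s['eef_pos'],np.degrees(2*np.arctan2(q[1],q[0])),s['opening'],s['contact_force'],s['wrist_torque'])
cv2.imwrite("pics/w9.png",imaging.read_camera("wrist")[:,:,::-1])
crop("pics/w9.png","pics/w9c.png",180,0,380,180,4)
cv2.imwrite("pics/s9.png",imaging.read_camera("scene")[:,:,::-1])
crop("pics/s9.png","pics/s9c.png",290,150,410,260,6)
```

```text
7.075 [0.49302668 0.24745248 0.05437235] 37.96982026363953 0.7820066931625281 [-0.09515406  0.10953695 -0.90395459] [0.00719861 0.04505234 0.06902821]
```

View pics/w9c.png

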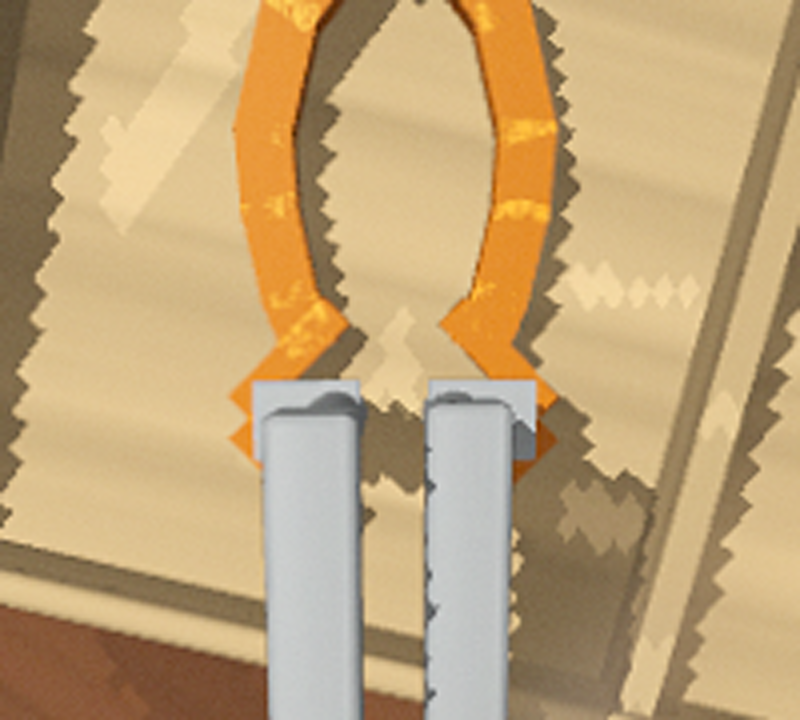

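View pics/s9c.png

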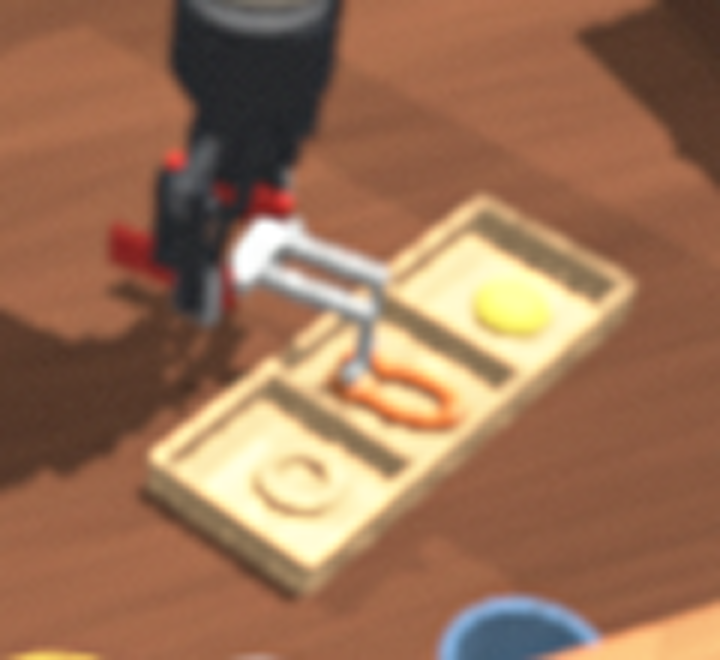

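Emit:
send_rows:
  rows:
    - [0, 0, 0.003, 0]
    - [0, 0, 0.005, 0]
    - [0, 0, 0.005, 0]
  jaw: 0.3
  newtons: 45

```text
time: 7.55
eef_pos: [0.4935, 0.2476, 0.0565]
tcp_rot: [0.946, 0.325, 0.0, 0.0]
contact_force: [0.9, -0.5, -1.6]
opening: 0.704
```

Emit:
send_rows:
  rows:
    - [0, 0, 0.003, 0]
    - [0, 0, 0.005, 0]
    - [0, 0, 0.005, 0]
  jaw: 0.4

```text
time: 7.92
eef_pos: [0.4933, 0.2475, 0.0578]
tcp_rot: [0.946, 0.325, -0.0, -0.0]
contact_force: [-0.6, -0.6, -1.1]
opening: 0.608
```

Run:
```python
from h import *
s=monitor.get_state();q=s['tcp_rot'];print(s['time'],s['eef_pos'],np.degrees(2*np.arctan2(q[1],q[0])),s['opening'],s['contact_force'],s['wrist_torque'])
cv2.imwrite("pics/w10.png",imaging.read_camera("wrist")[:,:,::-1])
crop("pics/w10.png","pics/w10c.png",180,0,380,180,4)
```

```text
7.925 [0.49329945 0.24752516 0.05778881] 37.96858709105361 0.6081689765098899 [-0.61347463 -0.63507179 -1.13826298] [-0.0284943  -0.02926385  0.01719061]
```

View pics/w10c.png

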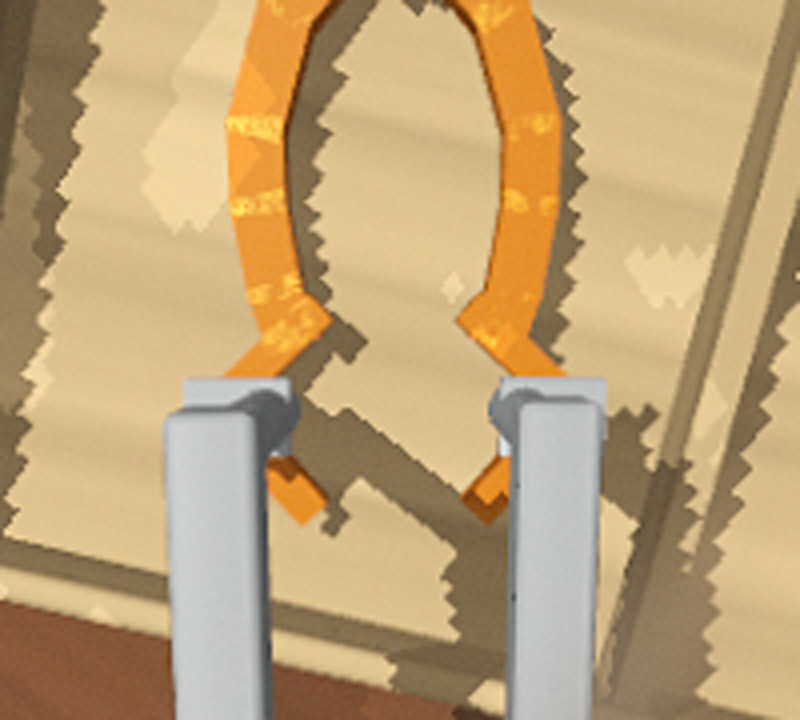

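Emit:
send_rows:
  rows:
    - [0, 0, 0.002, 0]
    - [0, 0, 0.0035, 0]
    - [0, 0, 0.0035, 0]
  jaw: 0.5

```text
time: 8.35
eef_pos: [0.4933, 0.2475, 0.0588]
tcp_rot: [0.946, 0.325, -0.0, 0.0]
contact_force: [-0.2, 0.3, -1.4]
opening: 0.504
```

Emit:
send_rows:
  rows:
    - [0, 0, 0.001, 0]
    - [0, 0, 0.002, 0]
    - [0, 0, 0.002, 0]
    - [0, 0, 0.002, 0]
  jaw: 0.7
  newtons: 60

```text
time: 8.85
eef_pos: [0.4933, 0.2475, 0.0594]
tcp_rot: [0.946, 0.325, -0.0, -0.0]
contact_force: [-0.2, -0.8, -1.5]
opening: 0.483
```

Run:
```python
from h import *
s=monitor.get_state();q=s['tcp_rot'];print(s['time'],s['eef_pos'],np.degrees(2*np.arctan2(q[1],q[0])),s['opening'],s['contact_force'],s['wrist_torque'])
cv2.imwrite("pics/w11.png",imaging.read_camera("wrist")[:,:,::-1])
cv2.imwrite("pics/s11.png",imaging.read_camera("scene")[:,:,::-1])
crop("pics/s11.png","pics/s11c.png",290,150,410,260,6)
```

```text
8.85 [0.49326326 0.24750636 0.05941407] 37.9681402024507 0.4828839772991826 [-0.18043567 -0.75088207 -1.45936514] [-0.07583212 -0.04075267  0.01050052]
```

View pics/w11.png

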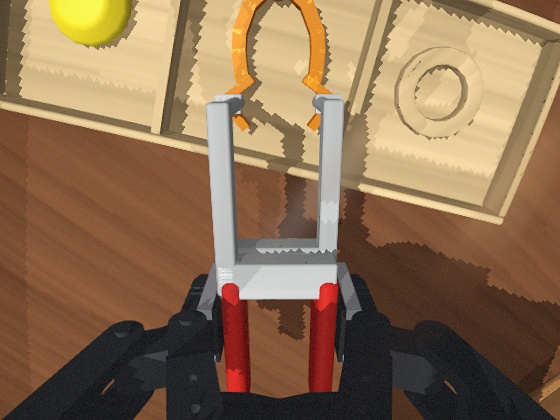

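View pics/s11c.png

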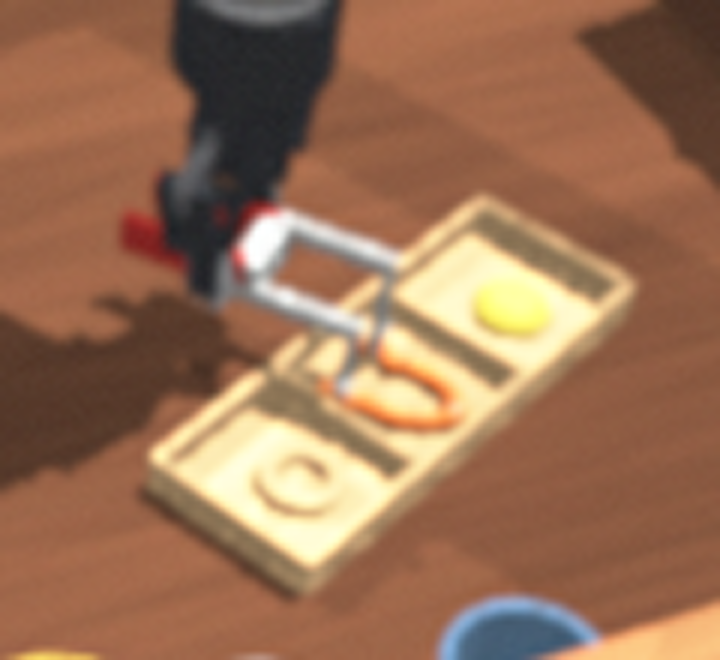

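Emit:
send_rows:
  rows:
    - [0, 0, 0, 0]
    - [0, 0, 0, 0]
    - [0, 0, 0, 0]
  jaw: 0.8
  newtons: 80

```text
time: 9.32
eef_pos: [0.4933, 0.2475, 0.0595]
tcp_rot: [0.946, 0.325, -0.0, -0.0]
contact_force: [-0.5, 0.9, -1.4]
opening: 0.475
```

Run:
```python
from h import *
c=cal("wrist")
f=lambda l:[[180+(x+.5)/4-.5,(y+.5)/4-.5] for x,y in l]
cv2.imwrite("pics/w12.png",imaging.read_camera("wrist")[:,:,::-1])
crop("pics/w12.png","pics/w12c.png",180,0,380,180,4)
```

```text
(no output)
```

View pics/w12c.png

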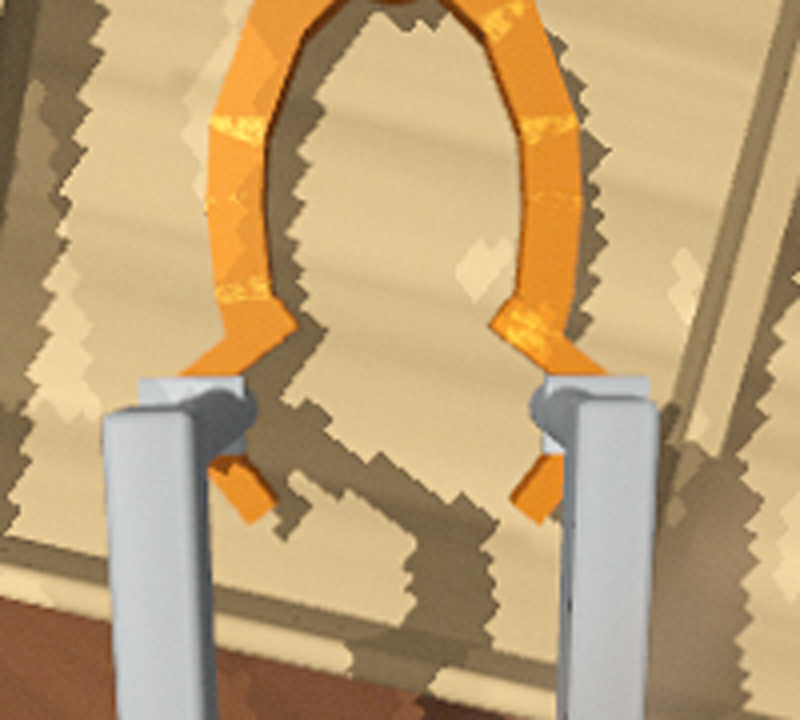

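Emit:
send_rows:
  rows:
    - [0, 0, 0.001, 0]
    - [0, 0, 0.001, 0]
    - [0, 0, 0.001, 0]
    - [0, 0, 0.001, 0]
  jaw: 1
  newtons: 80

```text
time: 9.88
eef_pos: [0.4934, 0.2475, 0.0598]
tcp_rot: [0.946, 0.325, 0.0, 0.0]
contact_force: [-0.8, -0.9, -1.9]
opening: 0.478
```

Emit:
send_rows:
  rows:
    - [0, 0, 0, 0]
    - [0, 0, 0, 0]
    - [0, 0, 0, 0]

```text
time: 10.25
eef_pos: [0.4934, 0.2475, 0.0598]
tcp_rot: [0.946, 0.325, 0.0, -0.0]
contact_force: [1.4, 0.3, -0.6]
opening: 0.481
```

Emit:
send_rows:
  rows:
    - [0, 0, -0.002, 0]
    - [0, 0, -0.0035, 0]
    - [0, 0, -0.0035, 0]
  jaw: 0.4
  newtons: 30

```text
time: 10.62
eef_pos: [0.4933, 0.2475, 0.0586]
tcp_rot: [0.946, 0.325, -0.0, -0.0]
contact_force: [-0.1, -0.5, -1.6]
opening: 0.602
```

Emit:
send_rows:
  rows:
    - [0, 0, -0.004, 0]
    - [0, 0, -0.006, 0]
    - [0, 0, -0.009, 0]
    - [0, 0, -0.009, 0]
    - [0, 0, -0.009, 0]
  jaw: 0.22
  newtons: 20

```text
time: 11.25
eef_pos: [0.4934, 0.2475, 0.056]
tcp_rot: [0.946, 0.325, 0.0, 0.0]
contact_force: [-0.2, -0.2, -1.6]
opening: 0.782
```

Run:
```python
from h import *
s=monitor.get_state();q=s['tcp_rot'];print(s['time'],s['eef_pos'],np.degrees(2*np.arctan2(q[1],q[0])),s['opening'],s['contact_force'],s['wrist_torque'])
cv2.imwrite("pics/w13.png",imaging.read_camera("wrist")[:,:,::-1])
```

```text
11.25 [0.49336911 0.24753095 0.05603152] 37.969654466156186 0.7820579988494564 [-0.21005141 -0.2115339  -1.58862078] [ 0.02603346 -0.00883648  0.00023484]
```

View pics/w13.png

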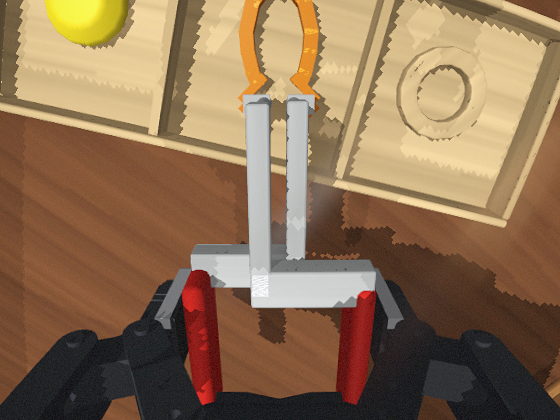

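Run:
```python
from h import *
c=cal("wrist")
s=monitor.get_state()['eef_pos'];a=np.radians(37.97);R=np.array([[np.cos(a),-np.sin(a)],[np.sin(a),np.cos(a)]])
for dz in (.0,.01,.017,.022):
  print(dz,((p2w(c,[[262,272],[262,305],[300,272],[258,103]],s[2]+dz))[:,:2]-s[:2])@R)
```

```text
0.0 [[ 0.01207097  0.00703853]
 [-0.00276822  0.00726527]
 [ 0.01208518 -0.0074504 ]
 [ 0.07448246  0.00752784]]
0.01 [[ 0.01767158  0.00653164]
 [ 0.00401901  0.00674025]
 [ 0.01768465 -0.00679867]
 [ 0.0750923   0.00698182]]
0.017 [[ 0.021592    0.00617682]
 [ 0.00877007  0.00637274]
 [ 0.02160428 -0.00634246]
 [ 0.07551919  0.00659961]]
0.022 [[ 0.0243923   0.00592337]
 [ 0.01216369  0.00611023]
 [ 0.02440401 -0.0060166 ]
 [ 0.07582411  0.0063266 ]]
```

Emit:
send_rows:
  rows:
    - [0, 0, 0.04, 0]
    - [0, 0, 0.1, 0]
    - [0, 0, 0.2, 0]
    - [0.01, -0.1, 0.26, -0.02]
    - [0.02, -0.25, 0.28, -0.045]
    - [0.03, -0.42, 0.28, -0.07]
    - [0.04, -0.6, 0.28, -0.095]
    - [0.04, -0.75, 0.28, -0.115]
    - [0.04, -0.823, 0.24, -0.1215]
    - [0.04, -0.823, 0.16, -0.1215]
    - [0.04, -0.823, 0.1, -0.1215]
    - [0.04, -0.823, 0.1, -0.1215]

```text
time: 12.8
eef_pos: [0.5043, 0.0011, 0.0851]
tcp_rot: [0.999, -0.05, -0.001, -0.0]
contact_force: [0.4, -0.2, -0.9]
opening: 0.784
```

Run:
```python
from h import *
s=monitor.get_state();q=s['tcp_rot'];print(s['time'],s['eef_pos'],np.degrees(2*np.arctan2(q[1],q[0])),s['opening'],s['contact_force'],s['wrist_torque'])
cv2.imwrite("pics/w14.png",imaging.read_camera("wrist")[:,:,::-1])
```

```text
12.8 [0.50432663 0.00106181 0.08507096] -5.7467094625159065 0.7836918555184378 [ 0.40564725 -0.15853496 -0.90524375] [-0.02764375  0.00251907  0.05417197]
```

View pics/w14.png

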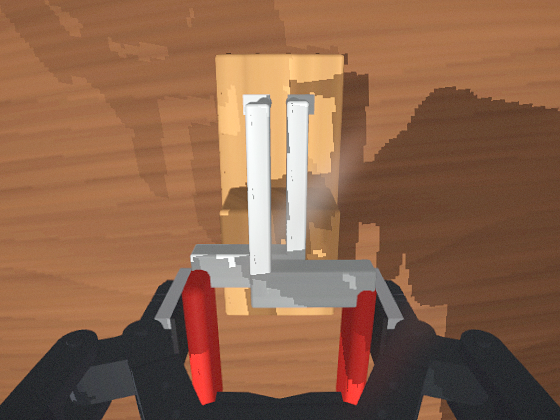

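Emit:
send_rows:
  rows:
    - [0.002, 0, -0.05, 0]
    - [0.002, 0, -0.1, 0]
    - [0.002, 0, -0.108, 0]
    - [0.002, 0, -0.113, 0]
    - [0.002, 0, -0.113, 0]

```text
time: 13.48
eef_pos: [0.5062, 0.0006, 0.0523]
tcp_rot: [0.999, -0.05, 0.0, 0.0]
contact_force: [0.3, -0.1, -1.8]
opening: 0.777
```

Emit:
send_rows:
  rows:
    - [0, 0, -0.003, 0]
    - [0, 0, -0.006, 0]
    - [0, 0, -0.008, 0]
    - [0, 0, -0.008, 0]

```text
time: 13.98
eef_pos: [0.5062, 0.0006, 0.0505]
tcp_rot: [0.999, -0.05, 0.0, 0.0]
contact_force: [-2.3, 0.4, 4.7]
opening: 0.779
```

Emit:
send_rows:
  rows:
    - [0, 0, 0, 0]
    - [0, 0, 0, 0]
    - [0, 0, 0, 0]
    - [-0.02, 0.002, 0, 0]
    - [-0.04, 0.004, 0, 0]
    - [-0.04, 0.004, 0, 0]
  jaw: 0.03

```text
time: 14.72
eef_pos: [0.4931, 0.002, 0.0495]
tcp_rot: [0.999, -0.05, -0.0, -0.0]
contact_force: [-0.1, 0.2, 1.3]
opening: 0.972
```

Run:
```python
from h import *
s=monitor.get_state();q=s['tcp_rot'];print(s['time'],s['eef_pos'],np.degrees(2*np.arctan2(q[1],q[0])),s['opening'],s['contact_force'],s['wrist_torque'])
cv2.imwrite("pics/w15.png",imaging.read_camera("wrist")[:,:,::-1])
```

```text
14.725 [0.49314438 0.00201828 0.04949978] -5.767890548390708 0.9721619521589211 [-0.14725483  0.21037009  1.32167094] [0.00450795 0.0110767  0.0478515 ]
```

View pics/w15.png

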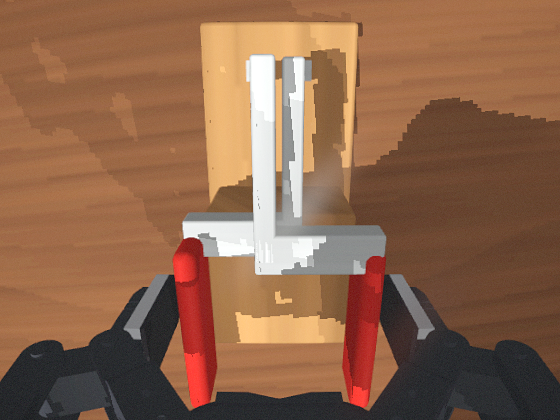

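Emit:
send_rows:
  rows:
    - [0, 0, 0, 0]
    - [0, 0, 0, 0]
    - [0, 0, 0, 0]
    - [0, 0, 0, 0]
    - [0, 0, 0.02, 0]
    - [0, 0, 0.08, 0]
    - [0, 0, 0.16, 0]
    - [0, 0, 0.25, 0]
    - [0, 0, 0.3, 0]
    - [0, 0, 0.3, 0]
  jaw: 0.22
  newtons: 20

```text
time: 16.02
eef_pos: [0.4945, 0.0017, 0.1406]
tcp_rot: [0.999, -0.05, 0.001, 0.0]
contact_force: [-0.2, -0.9, -1.1]
opening: 0.78
```

Run:
```python
from h import *
s=monitor.get_state();q=s['tcp_rot'];print(s['time'],s['eef_pos'],np.degrees(2*np.arctan2(q[1],q[0])),s['opening'],s['contact_force'],s['wrist_torque'])
cv2.imwrite("pics/w16.png",imaging.read_camera("wrist")[:,:,::-1])
```

```text
16.025 [0.49451402 0.00168907 0.1405533 ] -5.773128966693475 0.7795299044754489 [-0.15932753 -0.87825416 -1.12111279] [ 0.00513985  0.06421154 -0.01524753]
```

Emit:
send_rows:
  rows:
    - [0, 0, 0, 0]
    - [0, 0, 0, 0]
    - [0, 0, 0, 0]
    - [0, 0, 0, 0]
    - [0, 0, 0, 0]
    - [0, 0, 0, 0]
    - [0, 0, 0, 0]
    - [0, 0, 0, 0]
  jaw: 0.7
  newtons: 60

```text
time: 17.08
eef_pos: [0.494, 0.0018, 0.1398]
tcp_rot: [0.999, -0.05, 0.0, 0.0]
contact_force: [0.2, -0.2, -1.0]
opening: 0.414
```

Run:
```python
from h import *
s=monitor.get_state();q=s['tcp_rot'];print(s['time'],s['eef_pos'],np.degrees(2*np.arctan2(q[1],q[0])),s['opening'],s['contact_force'],s['wrist_torque'])
cv2.imwrite("pics/w17.png",imaging.read_camera("wrist")[:,:,::-1])
```

```text
17.075 [0.49396189 0.00184624 0.13976332] -5.769513651220514 0.4136389939234441 [ 0.17556812 -0.22569836 -0.99198272] [-0.02096037  0.0146659  -0.02703817]
```

View pics/w16.png

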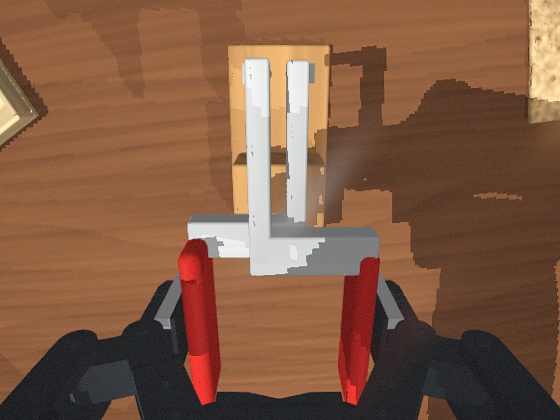

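View pics/w17.png

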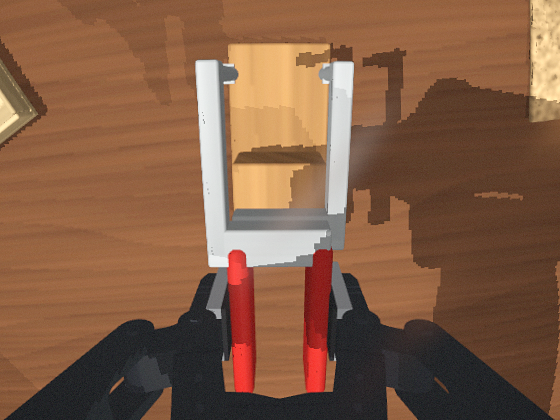

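Emit:
send_rows:
  rows:
    - [0, 0.05, 0.01, 0.01]
    - [0, 0.15, 0.01, 0.03]
    - [-0.01, 0.3, 0.01, 0.055]
    - [-0.02, 0.45, 0.01, 0.08]
    - [-0.03, 0.6, 0.01, 0.1]
    - [-0.036, 0.74, 0.01, 0.1215]
    - [-0.036, 0.792, 0, 0.1215]
    - [-0.036, 0.792, -0.08, 0.1215]
    - [-0.036, 0.792, -0.16, 0.1215]
    - [-0.036, 0.792, -0.22, 0.1215]
    - [-0.036, 0.792, -0.22, 0.1215]
  jaw: 0.22
  newtons: 20

```text
time: 18.5
eef_pos: [0.4819, 0.2389, 0.072]
tcp_rot: [0.946, 0.325, -0.002, -0.0]
contact_force: [0.3, 0.6, -0.8]
opening: 0.78
```

Run:
```python
from h import *
s=monitor.get_state();q=s['tcp_rot'];print(s['time'],s['eef_pos'],np.degrees(2*np.arctan2(q[1],q[0])),s['opening'],s['contact_force'],s['wrist_torque'])
cv2.imwrite("pics/w18.png",imaging.read_camera("wrist")[:,:,::-1])
crop("pics/w18.png","pics/w18c.png",180,0,380,180,4)
```

```text
18.5 [0.48188289 0.23889877 0.07196928] 37.940434928067475 0.7804844309528024 [ 0.31699612  0.55031952 -0.81037534] [ 0.00855693  0.03607655 -0.01728753]
```

View pics/w18c.png

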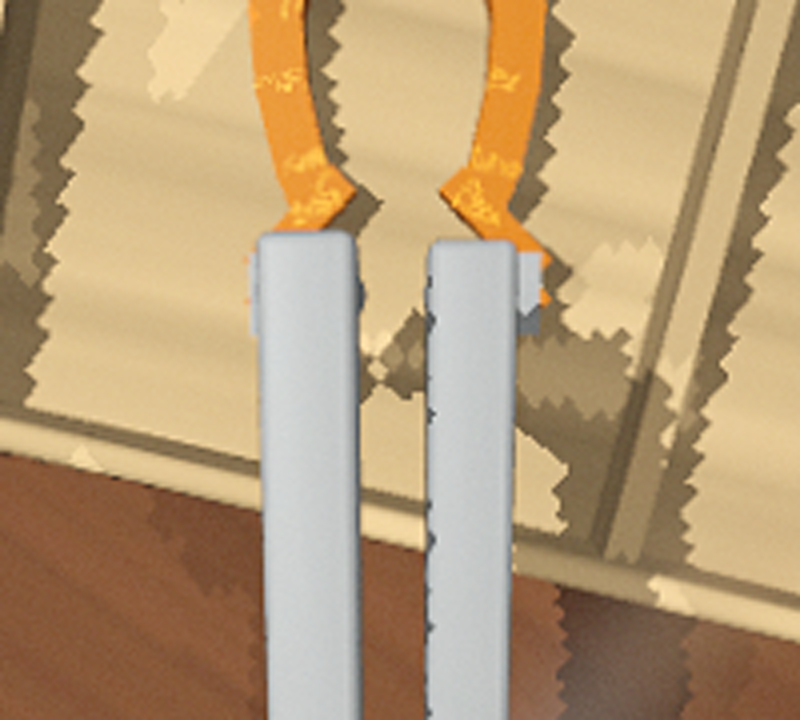

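Run:
```python
from h import *
c=cal("wrist")
f=lambda l:[[180+(x+.5)/4-.5,(y+.5)/4-.5] for x,y in l]
s=monitor.get_state()['eef_pos'];a=np.radians(37.94);R=np.array([[np.cos(a),-np.sin(a)],[np.sin(a),np.cos(a)]])
L=lambda P:(P[:,:2]-s[:2])@R
print(L(p2w(c,f([(247,275),(549,279),(355,193),(441,190)]),.012)))
for z in (.035,.038,.041): print(z,L(p2w(c,f([(249,293),(542,293)]),z)))
```

```text
[[ 0.08693754  0.01862685]
 [ 0.08651687 -0.01744148]
 [ 0.09621576  0.00567363]
 [ 0.09656392 -0.00444995]]
0.035 [[ 0.08453965  0.01623959]
 [ 0.08457019 -0.01451037]]
0.038 [[ 0.08449778  0.01595291]
 [ 0.08452776 -0.01423185]]
0.041 [[ 0.08445592  0.01566623]
 [ 0.08448533 -0.01395332]]
```

Emit:
send_rows:
  rows:
    - [0.0054, 0.0034, 0, 0]
    - [0.0054, 0.0034, -0.02, 0]
    - [0.0054, 0.0034, -0.04, 0]
    - [0.0054, 0.0034, -0.055, 0]
    - [0.0054, 0.0034, -0.055, 0]
    - [0.0054, 0.0034, -0.055, 0]

```text
time: 19.3
eef_pos: [0.4848, 0.2405, 0.0572]
tcp_rot: [0.946, 0.325, -0.0, -0.0]
contact_force: [0.7, -0.7, -1.5]
opening: 0.783
```

Run:
```python
from h import *
s=monitor.get_state();q=s['tcp_rot'];print(s['time'],s['eef_pos'],np.degrees(2*np.arctan2(q[1],q[0])),s['opening'],s['contact_force'],s['wrist_torque'])
cv2.imwrite("pics/w19.png",imaging.read_camera("wrist")[:,:,::-1])
crop("pics/w19.png","pics/w19c.png",180,0,380,180,4)
```

```text
19.3 [0.48479554 0.24046041 0.05719966] 37.96675433800572 0.7825294517565174 [ 0.65180379 -0.65935633 -1.49839218] [-0.06677356  0.07243439 -0.00120825]
```

View pics/w19c.png

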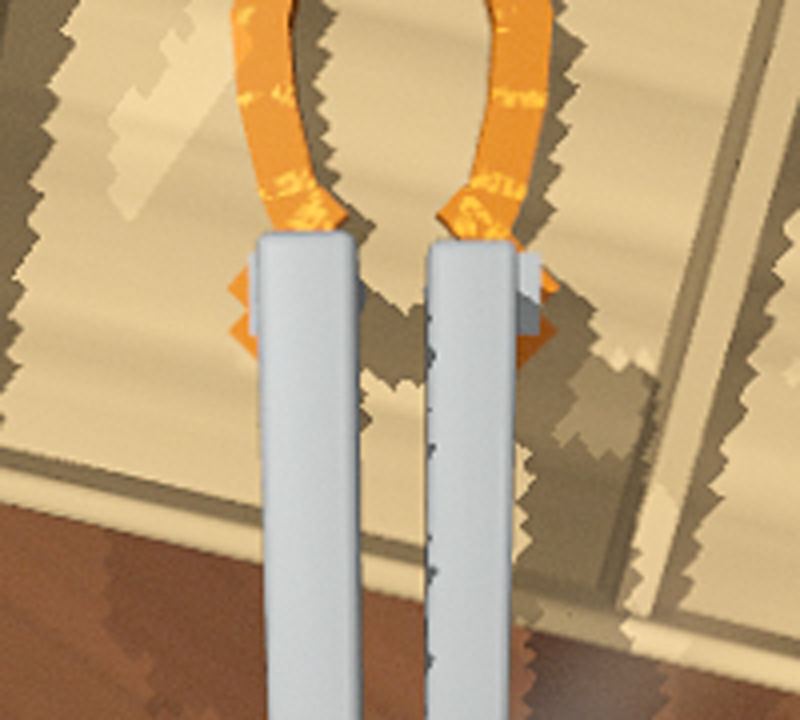

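Emit:
send_rows:
  rows:
    - [-0.004, -0.003, 0, 0]
    - [-0.004, -0.003, -0.008, 0]
    - [-0.004, -0.003, -0.008, 0]

```text
time: 19.73
eef_pos: [0.4834, 0.2395, 0.0546]
tcp_rot: [0.946, 0.325, -0.0, -0.0]
contact_force: [0.3, 0.8, -1.0]
opening: 0.782
```

Emit:
send_rows:
  rows:
    - [0, 0, 0.003, 0]
    - [0, 0, 0.005, 0]
    - [0, 0, 0.005, 0]
  jaw: 0.3
  newtons: 60

```text
time: 20.1
eef_pos: [0.4837, 0.2396, 0.0565]
tcp_rot: [0.946, 0.325, 0.0, 0.0]
contact_force: [0.1, 0.5, -1.3]
opening: 0.704
```

Emit:
send_rows:
  rows:
    - [0, 0, 0.003, 0]
    - [0, 0, 0.005, 0]
    - [0, 0, 0.005, 0]
  jaw: 0.4

```text
time: 20.48
eef_pos: [0.4835, 0.2395, 0.0578]
tcp_rot: [0.946, 0.325, -0.0, -0.0]
contact_force: [-0.3, 0.1, -0.5]
opening: 0.605
```

Run:
```python
from h import *
s=monitor.get_state();q=s['tcp_rot'];print(s['time'],s['eef_pos'],np.degrees(2*np.arctan2(q[1],q[0])),s['opening'],s['contact_force'],s['wrist_torque'])
cv2.imwrite("pics/w20.png",imaging.read_camera("wrist")[:,:,::-1])
crop("pics/w20.png","pics/w20c.png",180,0,380,180,4)
```

```text
20.475 [0.48346482 0.23952713 0.05777235] 37.9680425666517 0.6054209644870339 [-0.30412889  0.12514446 -0.47521844] [-0.01682069  0.03937873  0.02469899]
```

View pics/w20c.png

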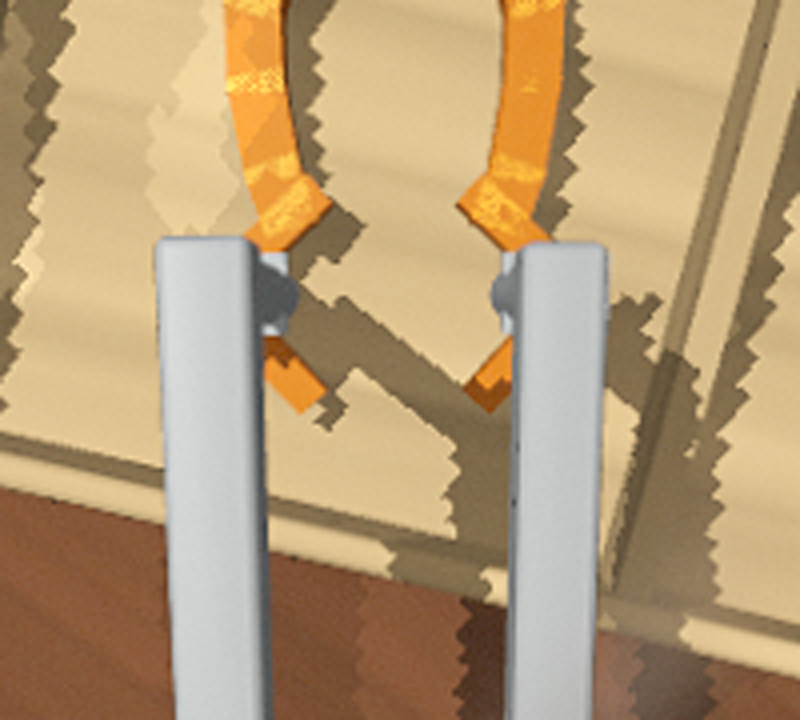

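Both lugs spread evenly, pins seated mid-notch (tabs ~(275,293) and (508,293) in the crop). Continue to the stop.

Emit:
send_rows:
  rows:
    - [0, 0, 0.002, 0]
    - [0, 0, 0.0035, 0]
    - [0, 0, 0.0035, 0]
  jaw: 0.5

```text
time: 20.9
eef_pos: [0.4835, 0.2395, 0.0588]
tcp_rot: [0.946, 0.325, -0.0, -0.0]
contact_force: [-0.3, -1.0, -1.9]
opening: 0.5
```

Emit:
send_rows:
  rows:
    - [0, 0, 0.001, 0]
    - [0, 0, 0.002, 0]
    - [0, 0, 0.002, 0]
    - [0, 0, 0.002, 0]
  jaw: 0.8

```text
time: 21.4
eef_pos: [0.4834, 0.2395, 0.0594]
tcp_rot: [0.946, 0.325, -0.0, -0.0]
contact_force: [0.4, 0.6, -1.9]
opening: 0.42
```

Run:
```python
from h import *
s=monitor.get_state();q=s['tcp_rot'];print(s['time'],s['eef_pos'],np.degrees(2*np.arctan2(q[1],q[0])),s['opening'],s['contact_force'],s['wrist_torque'])
cv2.imwrite("pics/w21.png",imaging.read_camera("wrist")[:,:,::-1])
```

```text
21.4 [0.4834102  0.23952142 0.05936526] 37.971605343134215 0.4199267489035521 [ 0.35693131  0.6102506  -1.94612622] [-0.07862231  0.08434909  0.05465721]
```

View pics/w21.png

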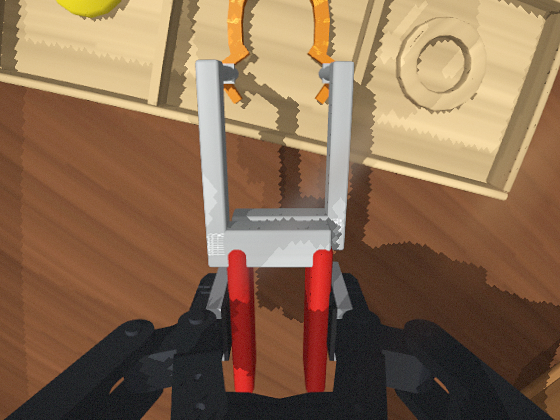

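Emit:
send_rows:
  rows:
    - [0, 0, 0.01, 0]
    - [0, 0, 0.03, 0]
    - [0, 0, 0.06, 0]
    - [0, 0, 0.1, 0]
    - [0, 0, 0.1, 0]

```text
time: 22.08
eef_pos: [0.4848, 0.2399, 0.0914]
tcp_rot: [0.946, 0.325, 0.002, 0.0]
contact_force: [0.3, 0.5, -1.6]
opening: 0.419
```

Run:
```python
from h import *
s=monitor.get_state();q=s['tcp_rot'];print(s['time'],s['eef_pos'],np.degrees(2*np.arctan2(q[1],q[0])),s['opening'],s['contact_force'],s['wrist_torque'])
cv2.imwrite("pics/w22.png",imaging.read_camera("wrist")[:,:,::-1])
cv2.imwrite("pics/s22.png",imaging.read_camera("scene")[:,:,::-1])
crop("pics/s22.png","pics/s22c.png",290,130,410,240,6)
```

```text
22.075 [0.48479308 0.23992487 0.09138828] 37.968159141779985 0.41928613891329525 [ 0.34258294  0.46274054 -1.63309963] [-0.06855598  0.07322575  0.05217854]
```

View pics/w22.png

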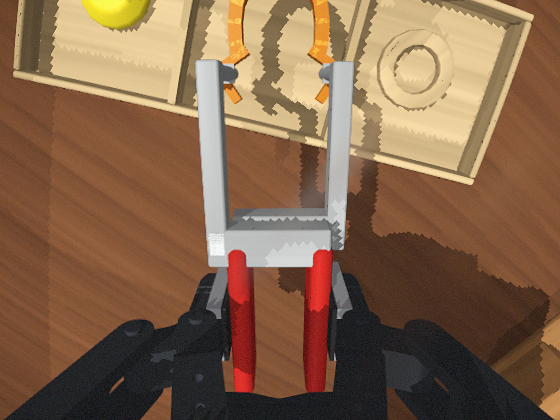

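View pics/s22c.png

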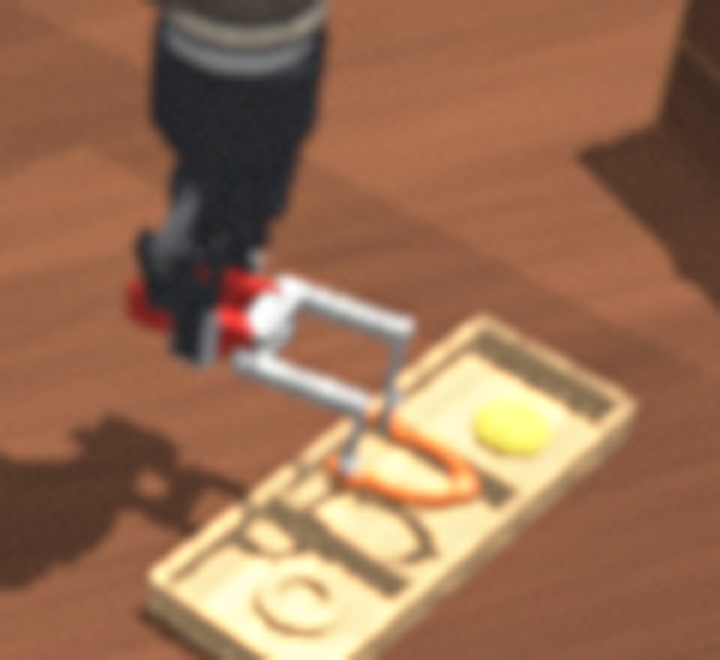

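Emit:
send_rows:
  rows:
    - [0, 0, 0.08, 0]
    - [0, 0, 0.18, 0]
    - [0, -0.05, 0.28, 0]
    - [0, -0.13, 0.34, -0.01]
    - [0, -0.24, 0.36, -0.02]
    - [0, -0.36, 0.36, -0.03]
    - [-0.02, -0.48, 0.36, -0.04]
    - [-0.03, -0.6, 0.36, -0.05]
    - [-0.04, -0.72, 0.36, -0.06]
    - [-0.05, -0.84, 0.36, -0.07]
    - [-0.05, -0.95, 0.36, -0.08]
    - [-0.05, -1, 0.36, -0.09]
    - [-0.05, -1, 0.36, -0.09]

```text
time: 23.8
eef_pos: [0.4684, -0.0607, 0.1972]
tcp_rot: [0.999, 0.048, -0.0, -0.0]
contact_force: [1.0, -0.4, -2.3]
opening: 0.421
```

Emit:
send_rows:
  rows:
    - [0, -0.08, 0, -0.005]
    - [-0.01, -0.2, 0, -0.01]
    - [-0.02, -0.32, 0, -0.015]
    - [-0.03, -0.44, 0, -0.0155]
    - [-0.036, -0.53, 0, -0.0155]
    - [-0.036, -0.57, 0, -0.0155]
    - [-0.036, -0.592, 0, -0.0155]
    - [-0.036, -0.592, 0, -0.0155]

```text
time: 24.8
eef_pos: [0.458, -0.2373, 0.1973]
tcp_rot: [1.0, 0.0, -0.0, -0.0]
contact_force: [0.1, 0.6, -2.0]
opening: 0.421
```

Run:
```python
from h import *
s=monitor.get_state();q=s['tcp_rot'];print(s['time'],s['eef_pos'],np.degrees(2*np.arctan2(q[1],q[0])),s['opening'],s['contact_force'],s['wrist_torque'])
for n in ("wrist","top","scene"): cv2.imwrite(f"pics/{n}23.png",imaging.read_camera(n)[:,:,::-1])
crop("pics/wrist23.png","pics/w23c.png",180,0,380,150,4)
crop("pics/top23.png","pics/t23c.png",330,150,480,260,5)
crop("pics/scene23.png","pics/s23c.png",80,150,230,280,5)
```

```text
24.8 [ 0.45796249 -0.23734737  0.19733235] 0.03129584213164828 0.4207705034639821 [ 0.12522978  0.5669031  -1.99889708] [-0.03408245  0.07340869 -0.01612164]
```

View pics/w23c.png

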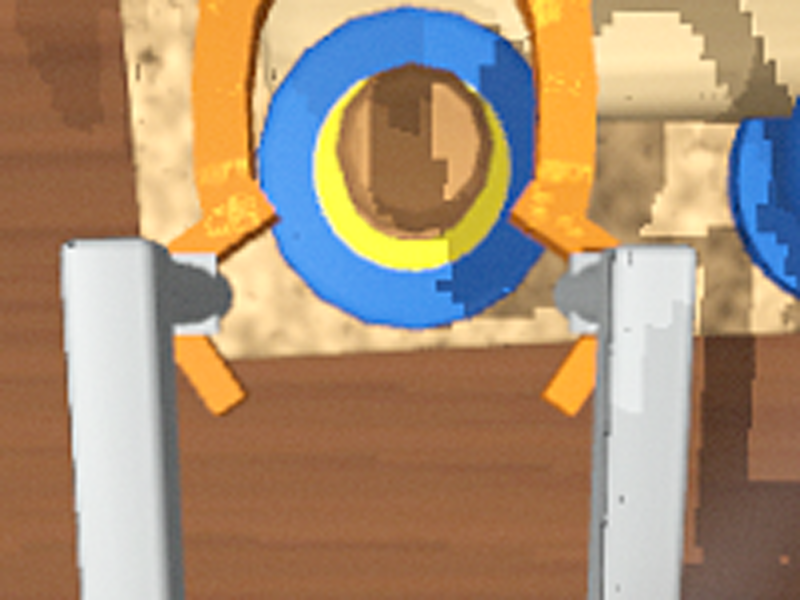

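View pics/t23c.png

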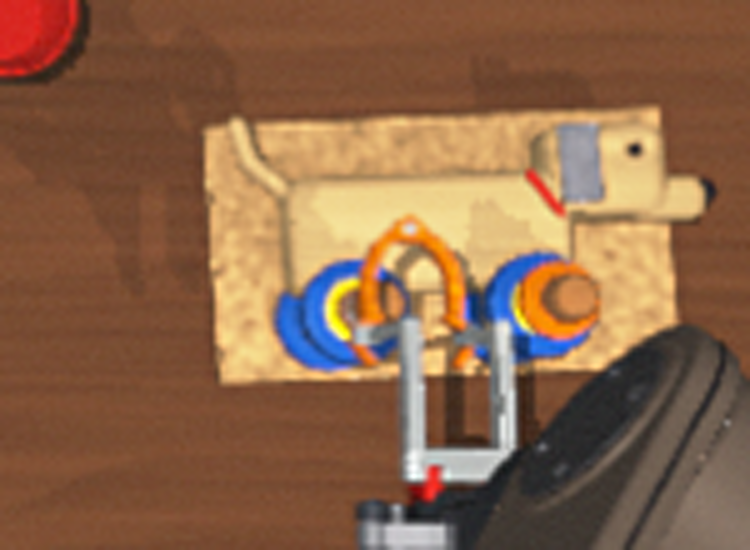

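View pics/s23c.png

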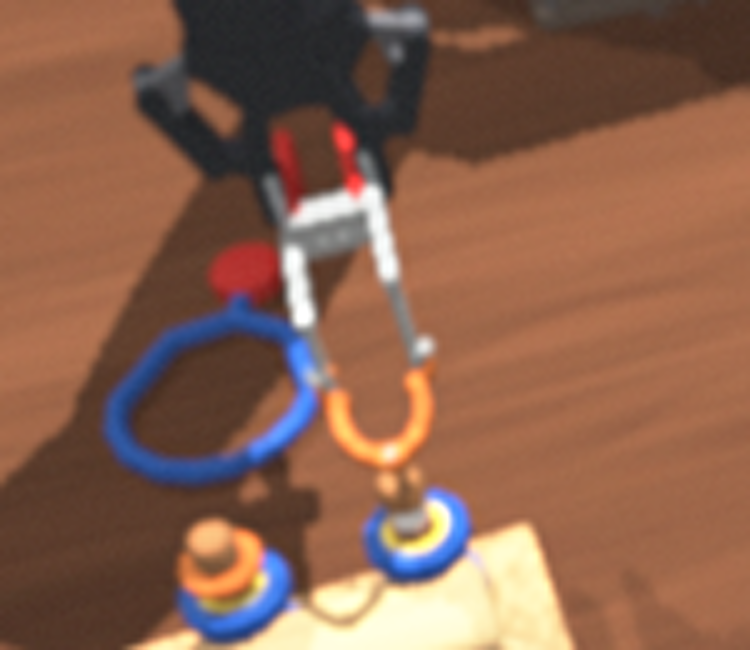

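```bash
cat >> h.py <<'E'
def ray(c,uv):
    K,D,T=c
    p=cv2.undistortPoints(np.array(uv,float).reshape(1,1,2),K,D).ravel()
    d=T[:3,:3]@np.array([p[0],-p[1],-1]);return T[:3,3],d/np.linalg.norm(d)
def tri(obs):
    A=np.zeros((3,3));b=np.zeros(3)
    for c,uv in obs:
        o,d=ray(c,uv);M=np.eye(3)-np.outer(d,d);A+=M;b+=M@o
    P=np.linalg.solve(A,b);return P,[w2p(c,P)[0]-uv for c,uv in obs]
E
python3 - <<'E'
from h import *
w=cal("wrist");t=cal("top");sc=cal("scene")
f=lambda l:[[180+(x+.5)/4-.5,(y+.5)/4-.5] for x,y in l]
print("axle wrist",p2w(w,f([(415,137),(415,150)]),.1))
print("axle tri",tri([(t,np.array([360+277.5/6-.5,160+306.5/6-.5])),(sc,np.array([80+400.5/5-.5,220+132.5/5-.5]))]))
print("knuckle tri",tri([(t,np.array([330+409.5/5-.5,150+229.5/5-.5])),(sc,np.array([80+389.5/5-.5,150+452.5/5-.5]))]))
for z in (.145,.15,.155): print(z,p2w(w,f([(277,213),(511,213),(231,293),(556,293),(193,100),(597,100)]),z)[:,:2].tolist())
E
```

```text
axle wrist [[ 0.56408174 -0.23959086  0.1       ]
 [ 0.56235473 -0.23959908  0.1       ]]
axle tri (array([ 0.5626178 , -0.23900102,  0.09482755]), [array([-0.05178362, -0.00964328]), array([-0.04962674, -0.00357171])])
knuckle tri (array([ 0.59111682, -0.23609395,  0.14653058]), [array([0.18314107, 0.03096396]), array([0.17564904, 0.013641  ])])
0.145 [[0.5510664095496421, -0.22362214948869602], [0.5511096425146683, -0.24997005473016928], [0.5423759657396622, -0.21820727612564167], [0.5424387584816921, -0.2552931121029931], [0.5631664816096815, -0.21449588338937398], [0.5632379850271019, -0.2592762136259856]]
0.15 [[0.5507484822205843, -0.2240068352847096], [0.5507904968381738, -0.24961223066616298], [0.5423029436566844, -0.21874455837385812], [0.5423639668375417, -0.25478527905161], [0.5625075623600443, -0.2151377563318346], [0.5625770507409001, -0.25865613285975847]]
0.155 [[0.5504305548915263, -0.2243915210807232], [0.5504713511616793, -0.24925440660215667], [0.5422299215737066, -0.2192818406220746], [0.5422891751933914, -0.25427744600022695], [0.5618486431104072, -0.21577962927429523], [0.5619161164546985, -0.25803605209353137]]
```

Emit:
send_rows:
  rows:
    - [0.0067, -0.0093, -0.02, 0]
    - [0.0067, -0.0093, -0.05, 0]
    - [0.0067, -0.0093, -0.08, 0]
    - [0.0067, -0.0093, -0.1, 0]
    - [0.0067, -0.0093, -0.1, 0]
    - [0.0067, -0.0093, -0.1, 0]

```text
time: 25.7
eef_pos: [0.4599, -0.2409, 0.1677]
tcp_rot: [1.0, -0.0, 0.0, 0.0]
contact_force: [0.8, -0.1, -0.8]
opening: 0.42
```

Run:
```python
from h import *
s=monitor.get_state();q=s['tcp_rot'];print(s['time'],s['eef_pos'],q,np.degrees(2*np.arctan2(q[1],q[0])),s['opening'],s['contact_force'],s['wrist_torque'])
for n in ("wrist","top","scene"): cv2.imwrite(f"pics/{n}24.png",imaging.read_camera(n)[:,:,::-1])
crop("pics/wrist24.png","pics/w24c.png",180,0,380,150,4)
crop("pics/top24.png","pics/t24c.png",370,170,470,250,7)
crop("pics/scene24.png","pics/s24c.png",110,190,210,280,6)
```

```text
25.7 [ 0.45993077 -0.24094409  0.16770641] [ 9.99999975e-01 -8.99050283e-05  1.70373571e-04  1.16854650e-04] -0.010302357590385202 0.4198611905361237 [ 0.82619763 -0.10572379 -0.82177151] [-0.03398479  0.0590329  -0.00606008]
```

View pics/w24c.png

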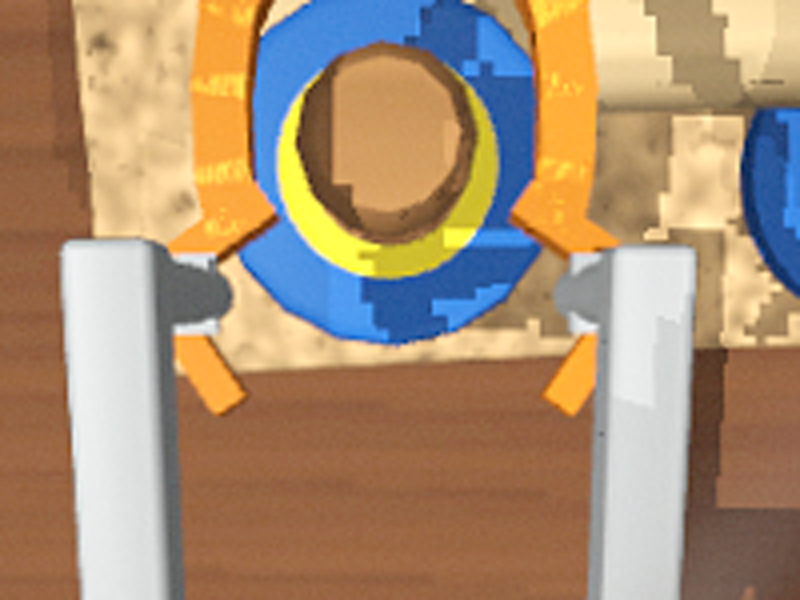

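View pics/t24c.png

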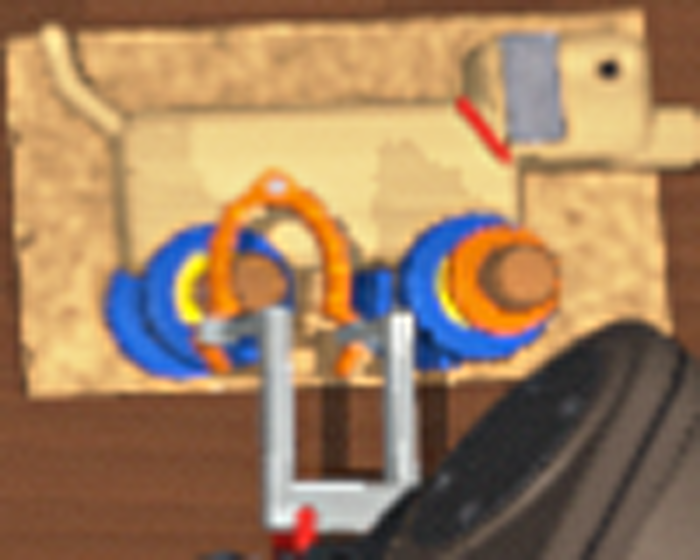

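View pics/s24c.png

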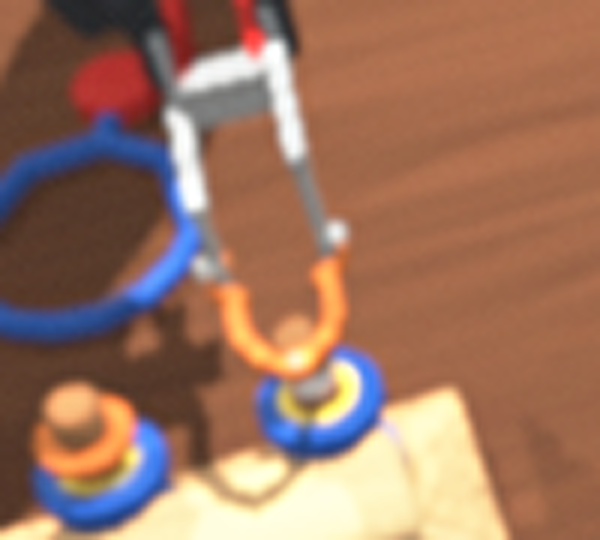

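Run:
```python
from h import *
w=cal("wrist");t=cal("top");sc=cal("scene")
f=lambda l:[[180+(x+.5)/4-.5,(y+.5)/4-.5] for x,y in l]
print("axle wrist",p2w(w,f([(385,128),(385,42),(297,128),(473,128)]),.1).tolist())
print("necks",p2w(w,f([(277,213),(511,213),(250,100),(540,100),(193,100),(597,100)]),.1203).tolist())
print("knuckle tri",tri([(t,np.array([370+274.5/7-.5,170+187.5/7-.5])),(sc,np.array([110+298.5/6-.5,190+358/6-.5]))]))
```

```text
axle wrist [[0.5641017415226454, -0.23967440857763592, 0.1], [0.5738994203842158, -0.239682931688057, 0.1], [0.5641288577803689, -0.22903055583316487, 0.1], [0.5641305177968221, -0.2503153724571822, 0.1]]
necks [[0.5529630285650109, -0.22797193545000016, 0.12030000000000002], [0.5529795592162084, -0.25362624935567746, 0.12030000000000002], [0.564690436409667, -0.2252644543361769, 0.12030000000000002], [0.56471133269976, -0.25653875410961385, 0.12030000000000002], [0.5647532859404075, -0.2190988975817275, 0.12030000000000002], [0.564782402003636, -0.2627029711990444, 0.12030000000000002]]
knuckle tri (array([ 0.5933118 , -0.23917589,  0.11759686]), [array([-0.03084363, -0.00536791]), array([-0.03002667, -0.00209847])])
```

Emit:
send_rows:
  rows:
    - [0, 0.003, -0.01, 0]
    - [0, 0.003, -0.03, 0]
    - [0, 0.003, -0.05, 0]
    - [0, 0.003, -0.07, 0]
    - [0, 0.003, -0.07, 0]
    - [0, 0.003, -0.07, 0]

```text
time: 26.6
eef_pos: [0.4598, -0.24, 0.1465]
tcp_rot: [1.0, -0.0, 0.0, 0.0]
contact_force: [0.2, 0.1, -2.2]
opening: 0.417
```

Run:
```python
from h import *
s=monitor.get_state();q=s['tcp_rot'];print(s['time'],s['eef_pos'],q,np.degrees(2*np.arctan2(q[1],q[0])),s['opening'],s['contact_force'],s['wrist_torque'])
for n in ("wrist","top","scene"): cv2.imwrite(f"pics/{n}25.png",imaging.read_camera(n)[:,:,::-1])
crop("pics/wrist25.png","pics/w25c.png",180,0,380,150,4)
crop("pics/scene25.png","pics/s25c.png",110,200,210,280,7)
```

```text
26.6 [ 0.45983869 -0.24001516  0.14649855] [ 9.99999993e-01 -1.15237044e-04  2.74310364e-05  2.51519144e-05] -0.013205192578407418 0.4173431080090101 [ 0.23482982  0.09800019 -2.1566071 ] [ 0.0061834   0.09200974 -0.03712747]
```

View pics/w25c.png

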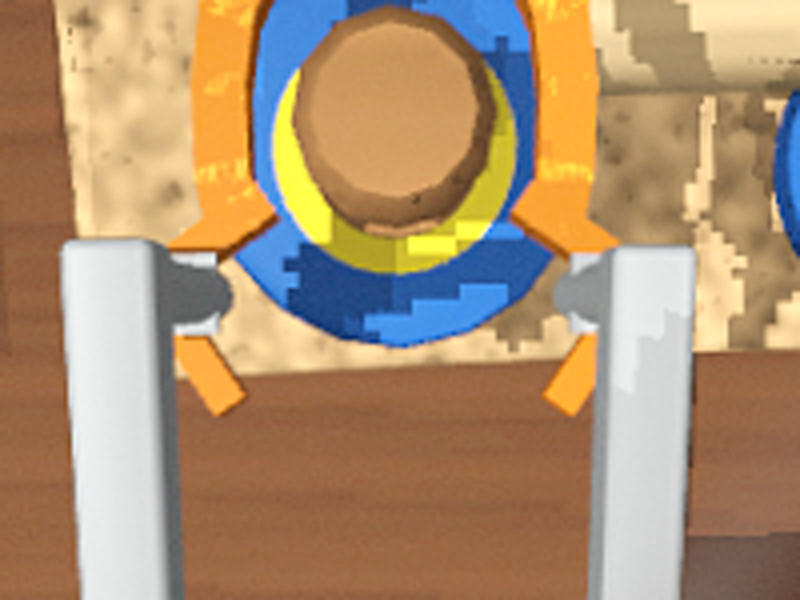

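View pics/s25c.png

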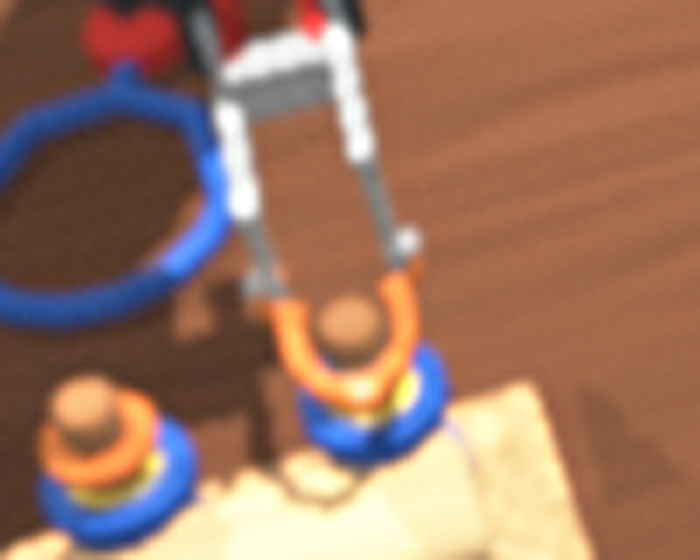

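Run:
```python
from h import *
w=cal("wrist");t=cal("top");sc=cal("scene")
f=lambda l:[[180+(x+.5)/4-.5,(y+.5)/4-.5] for x,y in l]
print("axle far, L,R, inner far/near",p2w(w,f([(394,5),(293,105),(495,105),(390,22),(390,197)]),.1).tolist())
print("necks",p2w(w,f([(277,213),(511,213)]),.099).tolist())
print("knuckle tri",tri([(sc,np.array([110+361.5/7-.5,200+388/7-.5])),(sc,np.array([110+361.5/7-.5,200+388/7-.5]))]) if 0 else p2w(sc,[[110+361.5/7-.5,200+388/7-.5]],.099))
print("axle scene",p2w(sc,[[110+349/7-.5,200+325/7-.5]],.1))
crop("pics/top25.png","pics/t25c.png",370,170,450,240,9)
```

```text
axle far, L,R, inner far/near [[0.5740417414884924, -0.23983930012740257, 0.10000000000000003], [0.5639834953059958, -0.22900297694158012, 0.1], [0.5639966175370854, -0.25068423252004546, 0.10000000000000003], [0.5723398820755485, -0.23941586334265635, 0.1], [0.5544923211981915, -0.23941352106704303, 0.10000000000000003]]
necks [[0.5529206102680895, -0.22700911721894546, 0.099], [0.5529373552257928, -0.25268433316498096, 0.099]]
knuckle tri [[ 0.5957134 -0.2391798  0.099    ]]
axle scene [[ 0.56705391 -0.23895757  0.1       ]]
```

View pics/t25c.png

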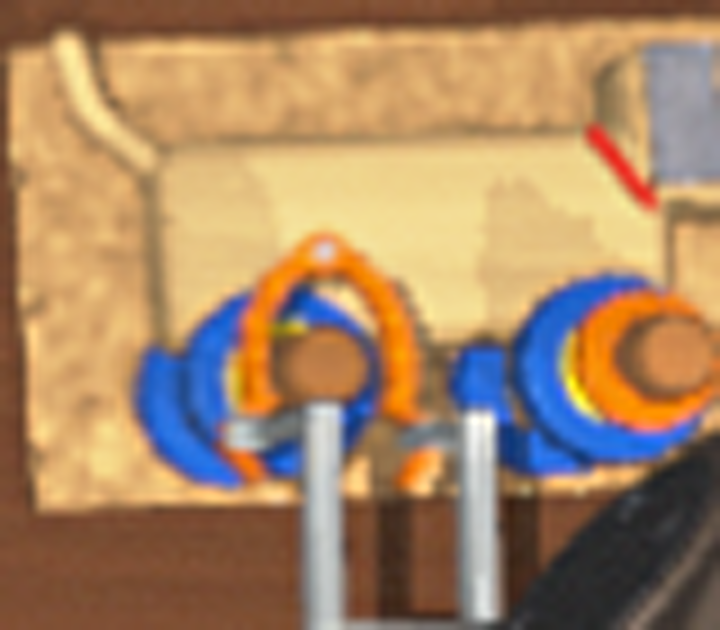

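Emit:
send_rows:
  rows:
    - [0.002, 0, -0.01, 0]
    - [0.002, 0, -0.025, 0]
    - [0.002, 0, -0.04, 0]
    - [0.002, 0, -0.052, 0]
    - [0.002, 0, -0.057, 0]
    - [0.002, 0, -0.057, 0]
    - [0.002, 0, -0.057, 0]

```text
time: 27.62
eef_pos: [0.4605, -0.24, 0.1295]
tcp_rot: [1.0, -0.0, 0.0, 0.0]
contact_force: [-0.1, -0.2, -1.7]
opening: 0.417
```

Run:
```python
from h import *
s=monitor.get_state();q=s['tcp_rot'];print(s['time'],s['eef_pos'],q,np.degrees(2*np.arctan2(q[1],q[0])),s['opening'],s['contact_force'],s['wrist_torque'])
for n in ("wrist","top","scene"): cv2.imwrite(f"pics/{n}26.png",imaging.read_camera(n)[:,:,::-1])
crop("pics/wrist26.png","pics/w26c.png",180,0,380,150,4)
crop("pics/scene26.png","pics/s26c.png",110,215,190,285,9)
crop("pics/top26.png","pics/t26c.png",370,170,450,240,9)
```

```text
27.625 [ 0.46046593 -0.24003717  0.12953291] [ 9.99999979e-01 -1.31016949e-04  1.26471128e-04  9.16939684e-05] -0.015013436703156443 0.4167249891076038 [-0.0654715  -0.16790334 -1.67712269] [-0.01443444  0.08653508 -0.01263377]
```

View pics/w26c.png

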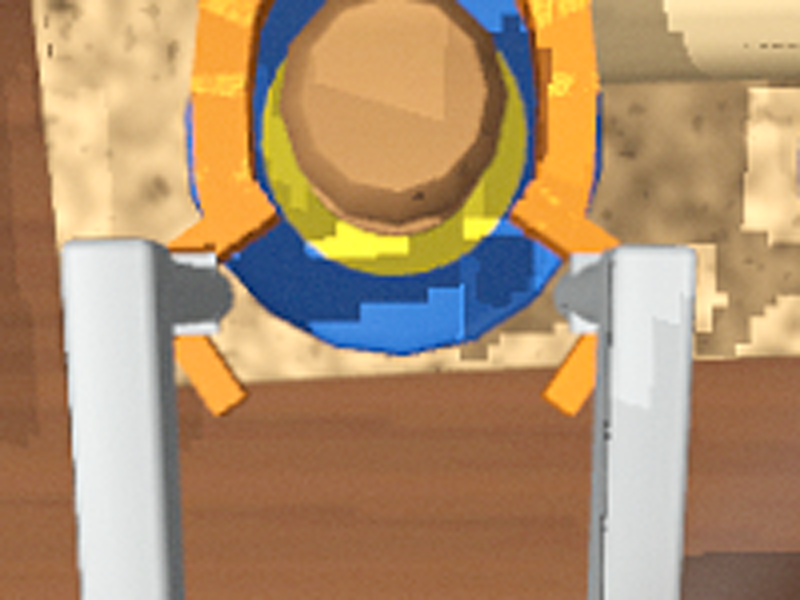

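View pics/s26c.png

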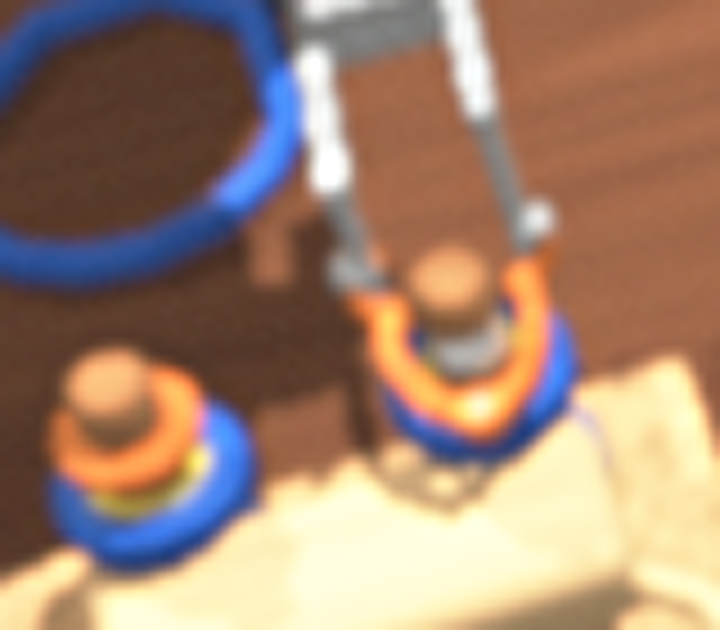

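View pics/t26c.png

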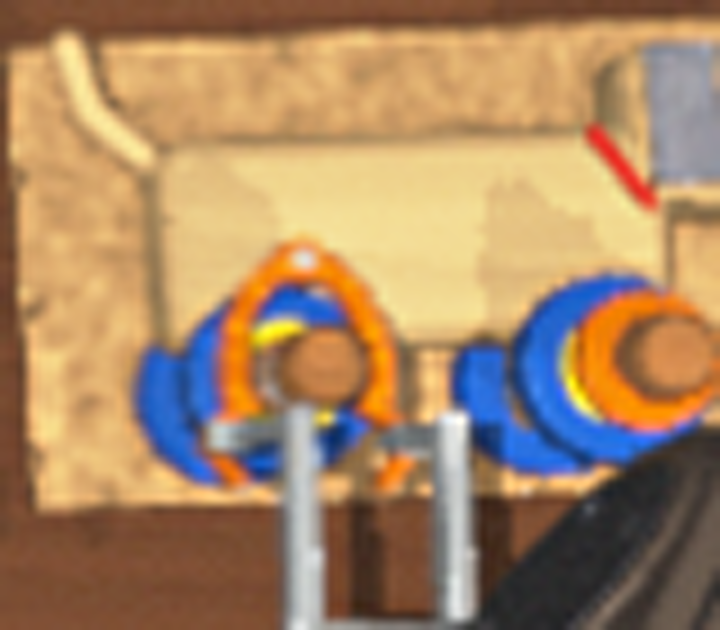

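Run:
```python
from h import *
w=cal("wrist");t=cal("top");sc=cal("scene")
f=lambda l:[[180+(x+.5)/4-.5,(y+.5)/4-.5] for x,y in l]
T=np.array([370+303.5/9-.5,170+259.5/9-.5]);S=np.array([110+478.5/9-.5,215+408/9-.5])
print("knuckle",tri([(t,T),(sc,S)]))
print("axle tip",tri([(t,np.array([370+325.5/9-.5,170+363/9-.5])),(sc,np.array([110+450/9-.5,215+277/9-.5]))]))
print("necks",p2w(w,f([(277,213),(511,213)]),.082).tolist())
print("axle inner L R far near",p2w(w,f([(281,90),(507,90),(394,8),(394,190)]),.1).tolist())
# arm-lug tips: wrist
print("pred knuckle px at groove z:",w2p(sc,[[.593,-.2395,.082],[.593,-.2395,.079]]),S)
```

```text
knuckle (array([ 0.5938101 , -0.23946909,  0.07811007]), [array([0.16975614, 0.0306608 ]), array([0.16818647, 0.00963405])])
axle tip (array([ 0.56389886, -0.23812549,  0.09854011]), [array([0.15165029, 0.0280058 ]), array([0.14528301, 0.01037462])])
necks [[0.5534117023822306, -0.22694973744332364, 0.08200000000000002], [0.5534284265543186, -0.2525882394121506, 0.08199999999999999]]
axle inner L R far near [[0.5636483684408244, -0.2289092528869952, 0.1], [0.5636611499664737, -0.2506882418027735, 0.1], [0.5710470366866697, -0.23979584044562433, 0.1], [0.5543840798065505, -0.23980390606224367, 0.1]]
pred knuckle px at groove z: [[162.41458267 258.5914108 ]
 [162.68914842 259.36744481]] [162.66666667 259.83333333]
```

Emit:
send_rows:
  rows:
    - [0, 0, 0, 0]
    - [0, 0, 0, 0]
    - [0, 0, 0, 0]
    - [0, 0, 0, 0]

```text
time: 28.28
eef_pos: [0.4604, -0.2399, 0.1294]
tcp_rot: [1.0, -0.0, 0.0, -0.0]
contact_force: [-0.3, 0.6, -1.5]
opening: 0.422
```

Run:
```python
from h import *
from plant import workorder
a=cv2.imread("pics/wrist26.png");b=imaging.read_camera("wrist")[:,:,::-1]
print(np.abs(a[:110,200:360].astype(int)-b[:110,200:360]).mean())
s=monitor.get_state();print(s['time'],s['eef_pos'],s['opening'],s['contact_force'])
print(workorder.sign_off())
```

```text
4.104109848484849
28.325 [ 0.46036507 -0.2399293   0.12937647] 0.42018394779840235 [-0.88965309  0.7284945  -1.66578012]
the job is handed in; nothing more can be done
None
```

The spread ring now hangs around the bare axle at the white groove. The pliers are still held squeezed at 60 N, and I handed the job in at 28.3 s. I picked the ring up with the pliers only and lowered it over the top end of the axle.

- **Retry:** My first grip sat too far forward and the fingers jammed on the pliers' crossbar before full squeeze. I released the ring in the tray and set the pliers back on the stand. I then gripped them about 13 mm further back, tested a full squeeze in the air, and spread the ring again.
- **Squeeze:** The gripper opening was steady at about 0.42, which matches the hard stop I saw in the air test.
- **Contact:** The steady force of about 1.7 N downward is roughly the weight of the pliers and ring, so nothing is touching the wheel or axle.
- **Centring:** In the wrist camera the ring is centred on the axle sideways to well under 1 mm, and to within about 1 mm lengthways.
- **Height:** The arm position puts the ring's middle at about 78 mm, level with the groove.
- **Disagreements:** The top and scene cameras together put the knuckle about 2 mm lower than that and 1.3 mm to the side. Both are within the scatter I saw from those cameras. I judged the ring level mainly because its wrist-camera view did not change after the lift.

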